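Clamp a small wooden plane with a sunken knob

TASK

Pick up the short wooden hand plane and set it down, not dropped, sole down on the bed of the clamping block, crosswise between the fixed steel stop and the sprung jaw pad, and let go of it. Then turn the knob sunk in the block's round well clockwise until the pad holds the plane snugly against the stop, about 14 N by feel and never over 24 N (it bruises), and let go. Do not lean on the well's walls or floor (under 20 N) and leave the other things on the bench alone.

Things in the scene. Friction and masses are not known exactly. Their poses are not given: they have to be found in the camera images.
- plane: The short wooden hand plane to clamp, loose, about 160 g: pale block 34 (x) by 90 (y) by 45 mm high, origin at the centre of its sole (underside), z up. A slanting dark iron stands up to 20 mm out of its top. Grip it across the 34 mm width by its upper 19 mm only, so that the fingers stay above the clamp's jaws. Either way round will do.
- clamp: Low wooden clamping block, fixed, 245 (x) by 110 (y) mm, origin on the bench, z up. From x = -125 to 20 mm a bed 12 mm high; from x = 20 to 120 mm a 38 mm high block with the well. Along +x on the bed: fixed steel stop, 14 mm thick, 80 mm long, 16 mm high, its inner face anywhere from x = -99 to -91 mm (re-set by an unknown amount); free bed; pad; steel jaw.
- bed (a point): Where the plane goes: point on the bed's top face at x = -70 mm, y = 0 in the clamp's frame; axes as the clamp's. A plane set here with its x axis along the clamp's x (either way) has at least 4 mm to the stop and to the pad at the start, and the pad cannot press it on the stop before knob angle 1.5.
- pad: Dark wooden pad on the moving jaw, 6 mm thick, 70 mm long in y, 16 mm above the bed; origin at the foot of its face that meets the plane. At knob angle 0 its face is at x = -45 mm in the clamp's frame; it moves towards -x by 8 mm for each radian of the knob. It is sprung against the jaw: 10 N per mm of give, at most 6 mm.
- well: The 100 by 110 by 38 mm wooden block with the round well, fixed, origin on the bench under the well's centre (clamp x = 70 mm, y = 0). The well is 78 mm across and 30 mm deep: its floor is 8 mm above the bench.
- knob_top (a point): Centre of the knob's top face, on its upright axis at the well's centre, 32 mm above the bench (6 mm below the well's rim). The knob is a round knurled steel knob, 26 mm across; its grip reaches from 10 to 32 mm above the bench. About 25 mm is free all round it, so open the fingers to about 40 mm only before going down.
- knob (a joint): Knob angle, rad, 0 to 3.6, growing clockwise from above (closes the jaw); starts at 0 to 0.5. Its friction of 0.20 N m keeps it where it is left; each newton of pad on plane adds 0.008 N m, so go by the rise of the moment over its level in free turning (0.11 N m at 14 N). The plane slides on the bed (1 to 2 N) to the stop and is held at an angle between 1.5 and 2.8: grip anew on the way.
- long_plane: Bystander: longer, lower wooden plane, 46 (x) by 150 (y) by 30 mm, origin at the centre of its underside. Leave it.
- hammer: Bystander: small hammer lying on the bench along its x axis. Leave it.
- stone: Bystander: grey whetstone, 70 by 180 by 28 mm, lying on the bench, origin at the centre of its underside. Leave it.
Mind the look-alikes: they are no part of the job. Leave any orange or yellow look-alike of the plane alone.

How it is judged (in metres and radians):
On the way, in this order (a step that is already met when the one before it is completed fails the run):
1. the short plane stands sole down on the bed, in line with the jaws, and is let go (x of plane in the frame of bed between -0.02 and 0.02 m and y of plane in the frame of bed between -0.025 and 0.025 m and z of plane in the frame of bed below 0.003 m and angle between plane's own z axis and vertical below 0.1 rad and angle between the x axis of plane and the x axis of clamp, either way round below 0.2 rad and contact force between the fingers and plane below 0.2 N), for 0.2 s.
2. the pad presses the plane against the stop with more than 6 N (contact force between pad and plane above 6 N), for 0.2 s.
At the end, for the whole second after the job is handed in: The short plane rests sole down on the bed (within 3 mm of the bed's height, 25 mm of its middle along the jaws, 20 mm across, 0.1 rad upright and in line), at rest, held between pad and stop with 6 to 24 N, and the robot touches nothing (contact force between pad and plane between 6 and 24 N and x of plane in the frame of bed between -0.02 and 0.02 m and y of plane in the frame of bed between -0.025 and 0.025 m and z of plane in the frame of bed below 0.003 m and angle between plane's own z axis and vertical below 0.1 rad and angle between the x axis of plane and the x axis of clamp, either way round below 0.1 rad and linear speed of plane below 0.01 m/s).
It fails at once if the pad squeezes the plane with more than 24 N (contact force between pad and plane above 24 N).
It fails at once if the robot presses on the well's walls or floor with more than 20 N (contact force between any of the fingers, the arm and well above 20 N).
It fails at once if the plane is dropped (falls free faster than 0.5 m/s) (contact force between the fingers and plane below 0.05 N and linear speed of plane above 0.5 m/s).
It fails at once if a bystander is moved by more than 15 mm (distance of any of long_plane, hammer, stone from where it was at the start of the episode above 0.015 m).
It also fails if it takes over 72 s, if anything falls off the work surface, if the arm or the gripper's body presses on something with over 40 N, if the wrist force passes 120 N, or if a joint passes its speed limit or range.

ROBOT

A 6-joint arm with a two-finger parallel gripper is mounted at the origin on the work surface. World frame = base frame: x ahead of the robot, y to its left, z up, the work surface at z = 0. Lengths are in mm, angles in rad, forces in N, time in s.
With the tool pointing down it reaches from about 350 to 975 mm from the base axis. Payload 7.1 kg.
Tool frame: the origin (TCP) lies midway between the tips of the shut fingers; the grasp point (between the pads) lies 19 mm behind it (ctrl.grip_depth is the distance from the TCP to the grasp point, in mm); z points along the fingers, y is the line along which they close (so a half turn about z gives the same grasp; the last joint's range is limited). The gripper opens to 88 mm and grips with 3 to 60 N. Pads are 20 mm wide; open, the fingers measure 115 mm over their backs; the gripper's body (75 mm by 178 mm) begins 61 mm behind the grasp point.
Start: joints at [-1.192, 0.423, 1.63, -0, 1.089, -0.019], TCP at [242.135, -576.173, 185.875] pointing down, gripper open.
Joint ranges: [-3, 3], [-0.9, 2.11], [0.09, 2.58], [-1.31, 4.45], [0.11, 2.69], [-2.54, 2.54]. Speed limits (rad/s): [2.39, 2.39, 3.01, 3.14, 3.14, 3.14].

INTERFACE

Orientations are given as a rotation vector (axis times angle).
In Python, from workcell import ctrl, cams gives the robot as it stands.
- The arm moves only by the tool move_arm, never from a script. Its argument "steps" is a list of rows, each a list of 3 entries, a list of its own where there are three numbers: the shift along the tool's x, y, z in units of 25 mm (1.0 is 25 mm), then the turn about the tool's z in units of 5 degrees (1.0 is 5 degrees), then the closure, from 0 (fully open) to 1 (shut). A call has 1 to 20 rows; each row shifts and turns the commanded pose from where the row before left it, along the tool's axes as they then stand; what a row does not reach is not made up. A row lasts 1/12 s, in which the tool goes at most 41.7 mm and 7.16 degrees, less where a joint would pass 70% of its speed; a pose out of reach is approached as far as the arm can. A call is refused whole if a number of a shift passes 1 or a number of a turn 1, either way. A call with a gripper value outside its range is refused whole. The fingers move at their own pace and stop on an object; the grip force is fixed at half the most. Time passes only in rows, so rows that do not move let the fingers close. It gives the time, the measured TCP pose, the force, the opening and the grip force at its end, in the units of the state.
- ctrl.get_obs(): the state, without advancing time (a new reading comes with each control period).
- cams.get_image(name): name is "scene" or "top" or "wrist"; returns a dict with "image" (480x640x3 uint8, red, green, blue), "camera_matrix" (3x3 intrinsics, pixels), "xyz" and "rotation" of the camera in the world; the wrist camera has in their place "mount" (4x4, takes a point from camera to tool coordinates, whose origin is the TCP and whose axes are the flange's). Camera axes: x right, y down, z forward; pixel columns grow to the right and rows downward; lengths in mm; the calibration is good to about 2 mm. A picture is of the moment at which its call begins: read the wrist's pose just before it. There is no depth.
- ctrl.close_job(): hands the job in; it is judged then, once.
Trained networks look in the newest picture that a camera, given by its name, has taken for a name from the list of things; names that differ only in an ending like _2 or _b are one class to them, and where a whole thing is asked for, a point or a joint stands for the part that bears it (a point fixed in the world has none). Each returns a list of dicts, best first, with "p" (0 to 1); they miss things now and then, are a little off and sometimes report something else, mostly with a low value. They report only what shows in the picture. A call takes as long as a camera call. They do not tell look-alikes from the thing itself.
- cams.boxes_of(camera, thing): "rect" ([centre column, centre row, width, height] in pixels, round what is visible of it).
- cams.cut_out(camera, thing): "pixels" (480x640 bool, what is visible of it) and "rect" ([centre column, centre row, width, height] in pixels, round what is visible of it).
The state is a dict: "t": time; "qpos": joint angles; "qvel": joint speeds; "joint_torque": joint torques, N m; "ee_pos": TCP position; "orientation": TCP orientation; "ft_force": force on the tool from outside, world axes, zero at the start; "moment": the same for the moment, N m; "width": finger opening in mm; "grasp_force": force on a finger pad.
Only numpy, scipy, OpenCV 4.12 (cv2) and the standard library are available. Lean on these libraries where they do the work, as an engineer would, in place of code of your own. Each camera call takes 0.05 s, during which the arm holds its last target. There are 200 camera calls.

## Working session

There is one attempt and no reset: what is moved stays moved. The work goes in short steps, Python scripts to look and compute and a tool call to move; the robot and the scene stay as the last step left them, time stands still between calls to the robot, and variables do not carry over. Pictures are saved under pics/ and viewed, at most 10 in all, crops included, and the job is handed in when it is done.

Besides the shell and the picture viewer there is one more tool, called after "Emit:" as name(argument=value, ...), one argument or row to a line, values as JSON. move_arm: Moves the arm, as the interface text tells. Its arguments: {"type":"object","properties":{"steps":{"type":"array"}},"required":["steps"]}

```bash
mkdir -p pics; ls
python3 - <<'E'
from workcell import ctrl, cams
import cv2,numpy as np
o=ctrl.get_obs()
print({k:np.round(v,3).tolist() for k,v in o.items()})
for c in ["top","scene"]:
    d=cams.get_image(c); cv2.imwrite(f"pics/{c}0.png",d["image"][:,:,::-1])
    print(c,d["camera_matrix"],d["xyz"],d["rotation"])
    for t in ["plane","clamp","pad","well","knob_top","long_plane","hammer","stone"]:
        print(t,[(round(float(b["p"]),2),np.round(b["rect"]).tolist()) for b in cams.boxes_of(c,t)][:4])
E
```

```text
pics
{'t': 0.0, 'qpos': [-1.192, 0.424, 1.631, -0.0, 1.089, -0.019], 'qvel': [-0.002, -0.0, 0.0, -0.0, -0.0, -0.0], 'joint_torque': [-0.0, -54.463, -27.367, 0.064, 0.023, -0.0], 'ee_pos': [241.904, -575.639, 185.118], 'orientation': [-3.078, -0.62, 0.0], 'ft_force': [-0.939, -0.547, -0.059], 'moment': [-0.002, -0.022, -0.002], 'grasp_force': 0.0, 'width': 87.773}
top [[449.48855451   0.         310.56194037]
 [  0.         449.48855451 240.41954297]
 [  0.           0.           1.        ]] [ 455.51402717    6.23556972 1024.60539005] [-2.19900278  2.13883338 -0.08806266]
plane [(0.96, [486.0, 244.0, 52.0, 19.0]), (0.93, [433.0, 207.0, 46.0, 20.0]), (0.58, [384.0, 175.0, 43.0, 37.0]), (0.56, [438.0, 158.0, 34.0, 45.0])]
clamp [(0.78, [306.0, 245.0, 70.0, 111.0])]
pad [(0.63, [301.0, 222.0, 33.0, 9.0])]
well [(0.69, [310.0, 276.0, 53.0, 59.0])]
knob_top [(0.64, [429.0, 296.0, 71.0, 26.0])]
long_plane [(0.63, [427.0, 297.0, 67.0, 28.0])]
hammer [(0.73, [151.0, 289.0, 116.0, 63.0])]
stone [(0.78, [174.0, 221.0, 85.0, 52.0]), (0.28, [427.0, 298.0, 71.0, 26.0])]
scene [[509.08260671   0.         325.93372708]
 [  0.         509.08260671 244.66921655]
 [  0.           0.           1.        ]] [1027.0805868  -447.31713135  861.16783932] [-2.31089524 -0.95165585  0.3587297 ]
plane [(0.93, [174.0, 374.0, 55.0, 55.0]), (0.74, [298.0, 405.0, 34.0, 67.0]), (0.7, [251.0, 356.0, 51.0, 49.0]), (0.6, [328.0, 343.0, 54.0, 39.0])]
clamp [(0.69, [331.0, 242.0, 126.0, 93.0])]
pad [(0.56, [350.0, 253.0, 20.0, 26.0])]
well [(0.75, [302.0, 230.0, 70.0, 63.0])]
knob_top [(0.61, [301.0, 227.0, 14.0, 17.0])]
long_plane [(0.75, [197.0, 296.0, 75.0, 66.0])]
hammer [(0.73, [391.0, 140.0, 106.0, 49.0]), (0.58, [302.0, 230.0, 69.0, 61.0]), (0.2, [301.0, 228.0, 19.0, 18.0])]
stone [(0.57, [432.0, 184.0, 83.0, 56.0]), (0.57, [352.0, 252.0, 20.0, 27.0])]
```

View pics/top0.png

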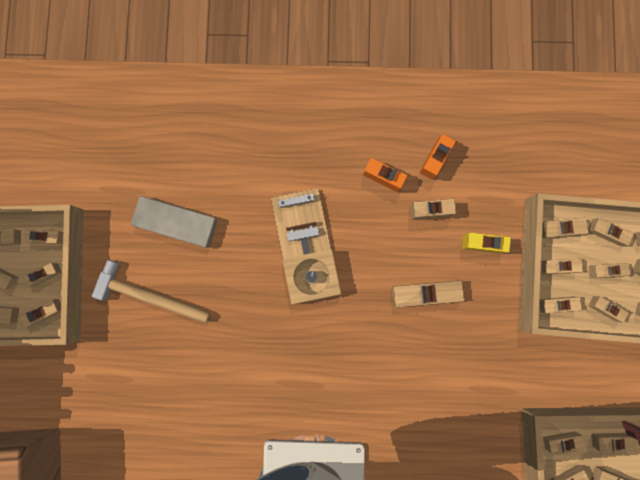

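View pics/scene0.png

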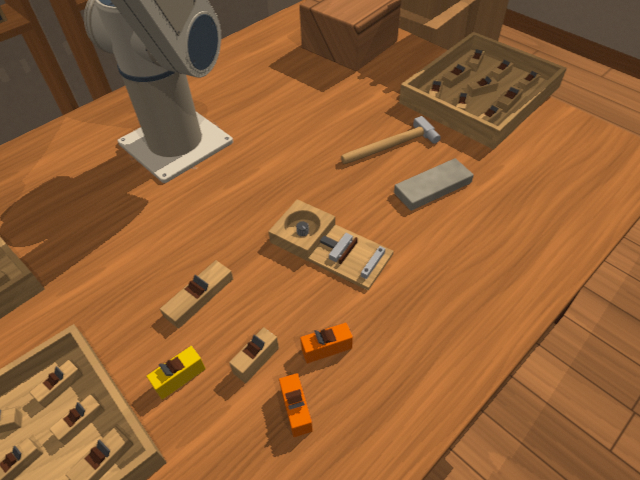

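The plane could be confused with these (top picture): the pale short plane at (433,209), yellow (487,242), orange (387,175) and (439,156), the long plane (428,294), and the planes in trays, e.g. (567,228). By the description I choose (433,209), which is pale, short and loose on the bench. Its scene pixel is (254,353). The clamp is at (306,245), with the stop at the top (297,200) and the well at (312,276).

```bash
cat > h.py <<'E'
from workcell import ctrl, cams
import cv2,numpy as np
from scipy.optimize import minimize
from scipy.spatial.transform import Rotation as R
def cam(name):
    """image, K, R (cam->world), t"""
    o=ctrl.get_obs(); d=cams.get_image(name)
    if "mount" in d:
        T=np.eye(4); T[:3,:3]=R.from_rotvec(o["orientation"]).as_matrix(); T[:3,3]=o["ee_pos"]
        M=T@np.array(d["mount"]); return d["image"],np.array(d["camera_matrix"]),M[:3,:3],M[:3,3]
    r=np.array(d["rotation"]); r=r if r.shape==(3,3) else R.from_rotvec(r).as_matrix()
    return d["image"],np.array(d["camera_matrix"]),r,np.array(d["xyz"])
def proj(c,P):
    p=(np.atleast_2d(P)-c[3])@c[2]; p=p@c[1].T; return p[:,:2]/p[:,2:]
def unproj(c,uv,z):
    d=c[2]@np.linalg.inv(c[1])@[uv[0],uv[1],1]; return c[3]+d*(z-c[3][2])/d[2]
def box(x0,x1,y0,y1,z0,z1): return np.array([[x,y,z] for x in(x0,x1) for y in(y0,y1) for z in(z0,z1)],float)
def place(q,P,z=0):
    c,s=np.cos(q[2]),np.sin(q[2]); return np.c_[q[0]+c*P[:,0]-s*P[:,1],q[1]+s*P[:,0]+c*P[:,1],P[:,2]+z]
def sil(c,q,parts,z=0):
    m=np.zeros((1920,2560),np.uint8)
    for P in parts:
        h=cv2.convexHull(proj(c,place(q,P,z)).astype(np.float32))
        cv2.fillPoly(m,[np.round((h*4+1.5)*16).astype(np.int32)],255,shift=4)
    return cv2.resize(m,(640,480),interpolation=cv2.INTER_AREA)/255.
def fit(views,parts,q0,z=0):
    f=lambda q:sum(np.abs(sil(c,q,parts,z)-m).sum()/m.sum() for c,m in views)
    S=np.array([[0,0,0],[12,0,0],[0,12,0],[0,0,.2]]); b=np.array(q0,float)
    for k in range(3):
        r=minimize(f,b,method="Nelder-Mead",options=dict(initial_simplex=b+S/(k+1),xatol=.02,fatol=1e-5)); b=r.x
    return b,r.fun
PLANE=[box(-17,17,-45,45,0,45)]
CLAMP=[box(-125,20,-55,55,0,12),box(20,120,-55,55,0,38)]
def pick(name,thing,uv):
    l=[d for d in cams.cut_out(name,thing) if np.hypot(d["rect"][0]-uv[0],d["rect"][1]-uv[1])<25]
    return l[0]["pixels"].astype(float) if l else None
E
python3 - <<'E'
from h import *
V={}
for n,up,uc in (("top",(433,208),(306,245)),("scene",(252,355),(331,242))):
    c=cam(n)
    if n=="top":
        gp=unproj(c,up,30); gc=unproj(c,uc,20); cv2.imwrite("pics/crop.png",cv2.resize(c[0][130:320,260:520,::-1],None,fx=3,fy=3,interpolation=cv2.INTER_CUBIC))
    V[n]=(c,pick(n,"plane",up),pick(n,"clamp",uc))
    k=pick(n,"knob_top",(301,228) if n=="scene" else (312,276))
    if k is not None: u=np.argwhere(k>0).mean(0)[::-1]; print(n,"knob",unproj(c,u,28))
print(gp,gc)
for s in (["top"],["scene"],["top","scene"]):
    for i,parts,g in((1,PLANE,[*gp[:2],0.1]),(2,CLAMP,[*gc[:2],3.0])):
        v=[(V[n][0],V[n][i]) for n in s if V[n][i] is not None]
        if v: print(s,i,fit(v,parts,g))
E
```

```text
top knob [467.17981763  14.51824528  28.        ]
scene knob [471.84543171  10.51796408  28.        ]
[ 627.19283201 -252.72215533   30.        ] [537.44806056  28.39753721  20.        ]
['top'] 1 (array([ 6.25820143e+02, -2.52838113e+02,  1.02278450e-01]), np.float64(0.05035943731938573))
['top'] 2 (array([535.28745021,  31.38124943,   3.37131597]), np.float64(0.07508684690546176))
['scene'] 1 (array([ 6.25179832e+02, -2.52873349e+02,  1.13523548e-01]), np.float64(0.036524724367861625))
['scene'] 2 (array([534.94461424,  30.25891063,   3.37443933]), np.float64(0.07371174079387853))
['top', 'scene'] 1 (array([ 6.25456145e+02, -2.52828951e+02,  1.05492178e-01]), np.float64(0.09163632053460335))
['top', 'scene'] 2 (array([535.15449517,  30.88372784,   3.37230155]), np.float64(0.15518746095348773))
```

View pics/crop.png

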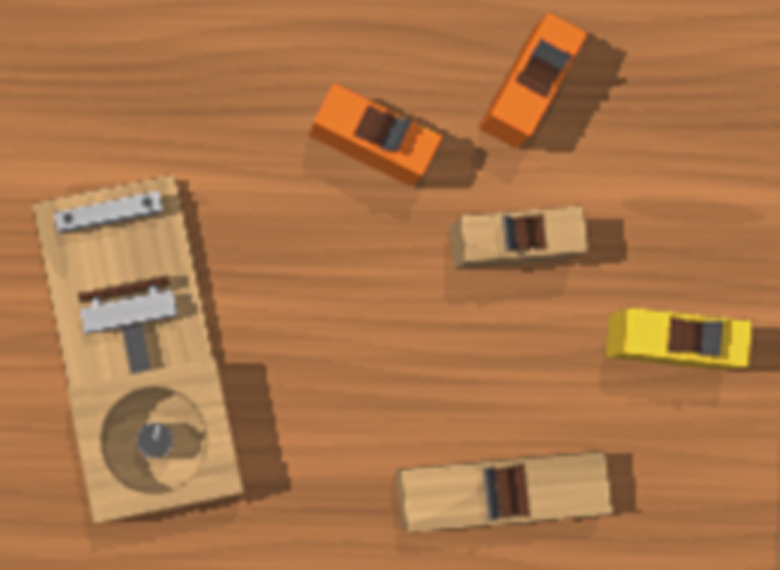

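The crop shows one pale short plane at crop (522,238), with no tray edge around it and orange and yellow look-alikes nearby. The fits from both cameras agree. I'll go above it with the fingers partly closed.

```bash
cat >> h.py <<'E'
def plan(xyz,yaw=None):
    """shift in 25 mm units in current tool axes; turn (5 deg units) to bring tool y to world yaw (mod pi)"""
    o=ctrl.get_obs(); M=R.from_rotvec(o["orientation"]).as_matrix()
    print("t",round(o["t"],2),"pos",np.round(o["ee_pos"],1),"tilt",round(float(np.arccos(min(1,-M[2,2]))),4),"F",np.round(o["ft_force"],1),"M",np.round(o["moment"],3),"w",round(o["width"],1),"g",o["grasp_force"],"q",np.round(o["qpos"],2))
    print("shift",np.round(M.T@(np.array(xyz)-o["ee_pos"])/25,3))
    if yaw is not None:
        y=np.arctan2(M[1,1],M[0,1]); d=(yaw-y+np.pi/2)%np.pi-np.pi/2
        print("turn",round(-np.degrees(d)/5,3))
E
python3 -c "
from h import *
plan([625.5,-252.8,130],.1055)"
```

```text
t 1.3 pos [ 242.1 -576.2  185.9] tilt 0.0 F [ 1.3 -0.4 -0.9] M [ 0.006 -0.003  0.022] w 87.6 g 0.0 q [-1.19  0.42  1.63  0.    1.09 -0.02]
shift [19.148 -5.984  2.235]
turn -14.65
```

Emit:
move_arm(
  steps=[
    [[0.96,-0.3,0.11],0,0.36],
    [[0.96,-0.3,0.11],0,0.36],
    [[0.96,-0.3,0.11],0,0.36],
    [[0.96,-0.3,0.11],0,0.36],
    [[0.96,-0.3,0.11],0,0.36],
    [[0.96,-0.3,0.11],0,0.36],
    [[0.96,-0.3,0.11],0,0.36],
    [[0.96,-0.3,0.11],0,0.36],
    [[0.96,-0.3,0.11],0,0.36],
    [[0.96,-0.3,0.11],0,0.36],
    [[0.96,-0.3,0.11],0,0.36],
    [[0.96,-0.3,0.11],0,0.36],
    [[0.96,-0.3,0.11],0,0.36],
    [[0.96,-0.3,0.11],0,0.36],
    [[0.96,-0.3,0.11],0,0.36],
    [[0.96,-0.3,0.11],0,0.36],
    [[0.96,-0.3,0.11],0,0.36],
    [[0.96,-0.3,0.11],0,0.36],
    [[0.96,-0.3,0.11],0,0.36],
    [[0.91,-0.3,0.11],0,0.36],
  ],
)

```text
t: 2.97
ee_pos: [626.4, -251.4, 130.8]
orientation: [3.08, 0.621, 0.0]
ft_force: [-0.2, -0.2, 0.8]
width: 56.3
grasp_force: 0.0
```

Emit:
move_arm(
  steps=[
    [[0,0,0],-1,0.36],
    [[0,0,0],-1,0.36],
    [[0,0,0],-1,0.36],
    [[0,0,0],-1,0.36],
    [[0,0,0],-1,0.36],
    [[0,0,0],-1,0.36],
    [[0,0,0],-1,0.36],
    [[0,0,0],-1,0.36],
    [[0,0,0],-1,0.36],
    [[0,0,0],-1,0.36],
    [[0,0,0],-1,0.36],
    [[0,0,0],-1,0.36],
    [[0,0,0],-1,0.36],
    [[0,0,0],-1,0.36],
    [[0,0,0],-0.65,0.36],
    [[0,0,0],0,0.36],
    [[0,0,0],0,0.36],
  ],
)

```text
t: 4.38
ee_pos: [625.4, -252.4, 130.9]
orientation: [-2.103, -2.333, -0.0]
ft_force: [0.1, -0.0, 0.8]
width: 56.0
grasp_force: 0.0
```

Run:
```python
from h import *
plan([625.5,-252.8,27],.1055)
c=cam("wrist"); print(c[3])
cv2.imwrite("pics/w1.png",c[0][:,:,::-1])
uv=proj(c,[[625.5,-252.8,45]])[0]; print(uv, [(d["p"],np.round(d["rect"])) for d in cams.boxes_of("wrist","plane")])
m=pick("wrist","plane",uv)
l=cams.cut_out("wrist","plane")
for d in l[:2]:
    m=d["pixels"].astype(float); print(m.sum(), fit([(c,m)],PLANE,[625.5,-252.8,.1055]))
```

```text
t 4.38 pos [ 625.4 -252.4  130.9] tilt 0.0 F [ 0.1 -0.   0.8] M [-0.021 -0.05  -0.051] w 56.0 g 0.0 q [-0.4   0.55  1.55  0.    1.04 -0.5 ]
shift [-1.600e-02  2.000e-03  4.154e+00]
turn -0.022
[ 617.48781868 -182.07128226  329.18670132]
[319.57300331 231.78210818] [(0.89, array([462., 253., 121., 101.])), (0.87, array([222., 344.,  30., 111.])), (0.84, array([320., 227.,  42., 115.])), (0.62, array([439.,  90., 118., 137.]))]
5130.0 (array([ 6.25600598e+02, -2.52148460e+02,  1.09464304e-01]), np.float64(0.03318732561250621))
7515.0 (array([ 8.43870370e+02, -5.90281481e+02,  4.85746914e-01]), np.float64(1.0))
```

View pics/w1.png

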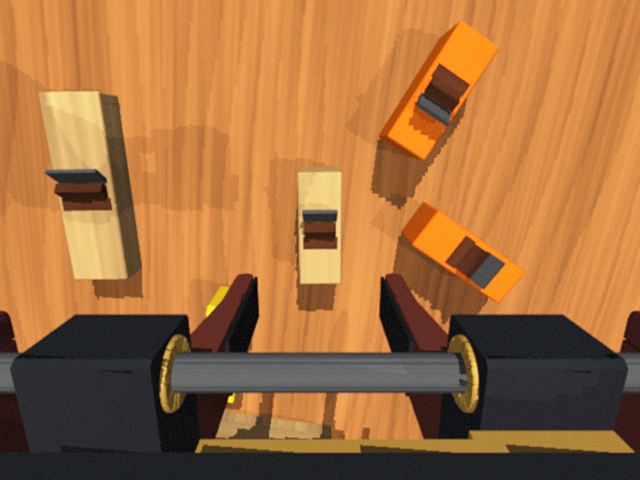

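The wrist view shows the pale plane at (320,227), lying midway between the fingers (about 250 to 385). The fit agrees to 1 mm, so I'll descend and grip.

Emit:
move_arm(
  steps=[
    [[0,0,0.6],0,0.36],
    [[0,0,0.6],0,0.36],
    [[0,0,0.6],0,0.36],
    [[0,0,0.6],0,0.36],
    [[0,0,0.6],0,0.36],
    [[0,0,0.5],0,0.36],
    [[0,0,0.4],0,0.36],
    [[0,0,0.23],0,0.36],
    [[0,0,0],0,0.36],
    [[0,0,0],0,0.36],
    [[0,0,0],0,1],
    [[0,0,0],0,1],
    [[0,0,0],0,1],
    [[0,0,0],0,1],
    [[0,0,0],0,1],
    [[0,0,0],0,1],
    [[0,0,0],0,1],
    [[0,0,0],0,1],
  ],
)

```text
t: 6.08
ee_pos: [625.4, -252.4, 27.6]
orientation: [-2.101, -2.336, 0.0]
ft_force: [0.6, -0.4, 0.2]
width: 6.2
grasp_force: 0.0
```

Run:
```python
from h import *
plan([625.5,-252.8,27],.1055)
a=cam("wrist")[0];b=cam("scene")[0]
for c in ("top","scene"): cams.get_image(c); print(c,[(round(d["p"],2),np.round(d["rect"]).tolist()) for d in cams.boxes_of(c,"plane")])
s=cv2.resize(b[280:460,120:400],(640,412),interpolation=cv2.INTER_CUBIC)
cv2.imwrite("pics/w2.png",cv2.resize(np.hstack([a[:412],s]),(800,258),interpolation=cv2.INTER_AREA)[:,:,::-1])
```

```text
t 6.08 pos [ 625.4 -252.4   27.6] tilt 0.0 F [ 0.6 -0.4  0.2] M [-0.044 -0.069 -0.077] w 6.2 g 0.0 q [-0.4   0.69  1.59 -0.    0.86 -0.51]
shift [-0.017  0.003  0.026]
turn 0.001
top [(0.91, [425.0, 209.0, 30.0, 21.0]), (0.86, [384.0, 174.0, 46.0, 33.0]), (0.73, [437.0, 157.0, 37.0, 39.0])]
scene [(0.93, [178.0, 373.0, 60.0, 55.0]), (0.92, [298.0, 407.0, 30.0, 65.0]), (0.8, [245.0, 357.0, 38.0, 49.0]), (0.61, [328.0, 344.0, 58.0, 44.0])]
```

View pics/w2.png

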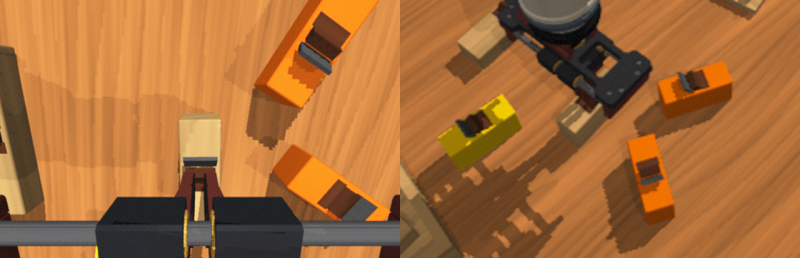

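Run:
```python
from h import *
c=cam("wrist"); o=ctrl.get_obs(); p=np.array(o["ee_pos"])
print(o["width"],o["grasp_force"],"cam",c[3],c[2][:,2])
for h in(0,10,19,40): print(h,proj(c,p+[0,0,h]))
print("plane corners top",proj(c,place([625.5,-252.5,.107],PLANE[0])))
s=cam("scene"); t=cam("top")
for k in(s,t): print("tcp",proj(k,p),"plane",proj(k,[625.5,-252.5,45]))
cv2.imwrite("pics/w3.png",cv2.resize(c[0][170:370,220:420,::-1],(500,500),interpolation=cv2.INTER_CUBIC))
```

```text
0.45683418385339686 0.0 cam [ 617.35814775 -182.10365463  225.93902885] [ 0.02748404 -0.26024325 -0.96515184]
0 [[319.72810072 268.60021497]]
10 [[319.77411395 274.96144496]]
19 [[319.81948922 281.23447797]]
40 [[319.94325681 298.34507832]]
plane corners top [[293.94105659 319.30821637]
 [288.6790651  358.02689425]
 [291.20173831 181.66987197]
 [284.60076142 192.46288732]
 [345.68603163 319.26773576]
 [351.38936214 357.98082872]
 [348.36718464 181.61544973]
 [355.45299413 192.39637738]]
tcp [[253.60653423 353.05514801]] plane [[252.34779903 348.60866577]]
tcp [[432.57716165 208.97445871]] plane [[434.6820318  207.64082637]]
```

View pics/w3.png

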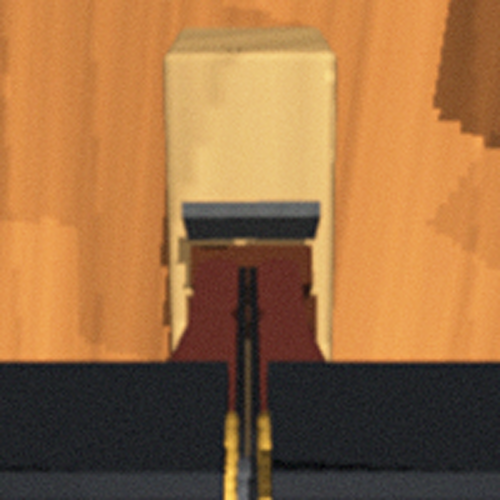

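The fingers closed fully with no force, although the picture shows them at the pale plane's centre. I'll lift, open, move along the plane away from the iron and close again to see whether it is solid.

Emit:
move_arm(
  steps=[
    [[0,0,-0.5],0,1],
    [[0,0,-0.7],0,1],
    [[0,0,-0.8],0,0.36],
    [[0,0,-0.5],0,0.36],
    [[0,0,0],0,0.36],
    [[0,0,0],0,0.36],
    [[0,0,0],0,0.36],
    [[0,0,0],0,0.36],
    [[0,0,0],0,0.36],
    [[0,0,0],0,0.36],
  ],
)

```text
t: 7.37
ee_pos: [624.9, -252.2, 89.1]
orientation: [-2.1, -2.334, 0.001]
ft_force: [0.5, -0.0, -0.2]
width: 50.1
grasp_force: 0.0
```

Run:
```python
from h import *
plan([625.5,-252.8,27],.1055)
a=cam("wrist")
uv=proj(a,[625.5,-252.8,45])[0]
for d in cams.cut_out("wrist","plane"):
    print(round(d["p"],2),np.round(d["rect"]))
m=pick("wrist","plane",uv)
if m is not None: print(fit([(a,m)],PLANE,[625.5,-252.8,.1055]))
b=cam("scene")[0]
s=cv2.resize(b[280:460,120:400],(640,412),interpolation=cv2.INTER_CUBIC)
cv2.imwrite("pics/w4.png",cv2.resize(np.hstack([a[0][:412],s]),(800,258),interpolation=cv2.INTER_AREA)[:,:,::-1])
```

```text
t 7.37 pos [ 624.9 -252.2   89.1] tilt 0.0016 F [ 0.5 -0.  -0.2] M [ 0.001 -0.076 -0.008] w 50.1 g 0.0 q [-0.4   0.6   1.57 -0.    0.97 -0.51]
shift [-0.028  0.026  2.486]
turn -0.001
0.72 [322. 241.  49. 132.]
0.72 [483. 264. 138. 101.]
0.71 [461.  83. 148. 160.]
0.64 [212. 318.  18.  26.]
(array([ 6.25431950e+02, -2.52202231e+02,  1.15869460e-01]), np.float64(0.05001020471546591))
```

View pics/w4.png

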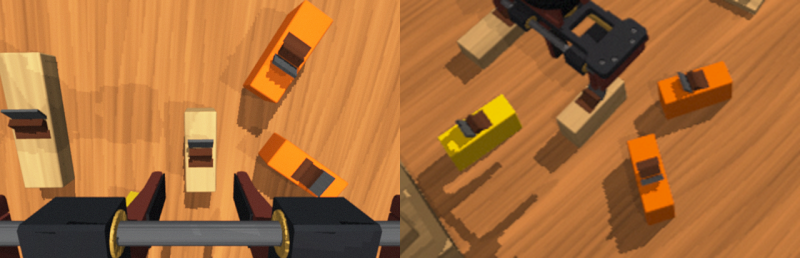

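The pale plane hasn't moved. I'll try once more, 20 mm along its body, where the wood is solid.

Emit:
move_arm(
  steps=[
    [[0.8,0,0],0,0.36],
    [[0,0,0.6],0,0.36],
    [[0,0,0.6],0,0.36],
    [[0,0,0.6],0,0.36],
    [[0,0,0.5],0,0.36],
    [[0,0,0.2],0,0.36],
    [[0,0,0],0,0.36],
    [[0,0,0],0,1],
    [[0,0,0],0,1],
    [[0,0,0],0,1],
    [[0,0,0],0,1],
    [[0,0,0],0,1],
    [[0,0,0],0,1],
  ],
)

```text
t: 8.65
ee_pos: [623.5, -232.6, 28.1]
orientation: [2.101, 2.335, 0.0]
ft_force: [-0.2, 0.5, 0.5]
width: 19.5
grasp_force: 0.0
```

The width is 19.5 mm, inside a 34 mm block, and there is no force: the fingers pass through this pale plane. Before doing anything else I'll check whether another pale plane of true size is within reach, such as in the trays.

Run:
```python
from h import *
plan([625.5,-252.8,27],.1055)
t=cam("top"); tl=cams.cut_out("top","plane"); s=cam("scene"); sl=cams.cut_out("scene","plane")
for n,c,l in(("top",t,tl),("scene",s,sl)):
    for d in l:
        m=d["pixels"]; u=d["rect"]; col=c[0][m].mean(0).round() if m.any() else 0
        k=cv2.minAreaRect(np.argwhere(m).astype(np.float32))
        print(n,round(d["p"],2),np.round(u),col,np.round(k[1]),unproj(c,u[:2],22).round())
A=cv2.resize(t[0][180:480,510:640],(260,600),interpolation=cv2.INTER_CUBIC)
B=cv2.resize(s[0][300:480,0:180],(540,540),interpolation=cv2.INTER_CUBIC); B=np.vstack([B,np.zeros((60,540,3),np.uint8)])
cv2.imwrite("pics/tray.png",np.hstack([A,B])[:,:,::-1])
```

```text
t 8.65 pos [ 623.5 -232.6   28.1] tilt 0.0006 F [-0.2  0.5  0.5] M [-0.029 -0.031  0.007] w 19.5 g 0.0 q [-0.38  0.67  1.62 -0.    0.85 -0.48]
shift [-0.81  -0.006  0.043]
turn -0.001
top 0.86 [385. 173.  42.  39.] [167.  93.  43.] [42. 22.] [ 706. -146.   22.]
top 0.7 [434. 156.  30.  39.] [179. 100.  48.] [ 8. 45.] [ 749. -256.   22.]
top 0.47 [418. 208.  19.  17.] [164. 131.  91.] [15. 17.] [ 628. -220.   22.]
scene 0.97 [325. 342.  60.  39.] [155.  75.  11.] [30. 54.] [ 700. -145.   22.]
scene 0.87 [249. 359.  45.  45.] [118.  87.  55.] [27. 47.] [ 626. -265.   22.]
scene 0.86 [177. 372.  55.  52.] [127.  99.   7.] [29. 55.] [ 555. -371.   22.]
scene 0.62 [295. 406.  35.  62.] [178.  86.  10.] [61. 22.] [ 747. -265.   22.]
```

View pics/tray.png

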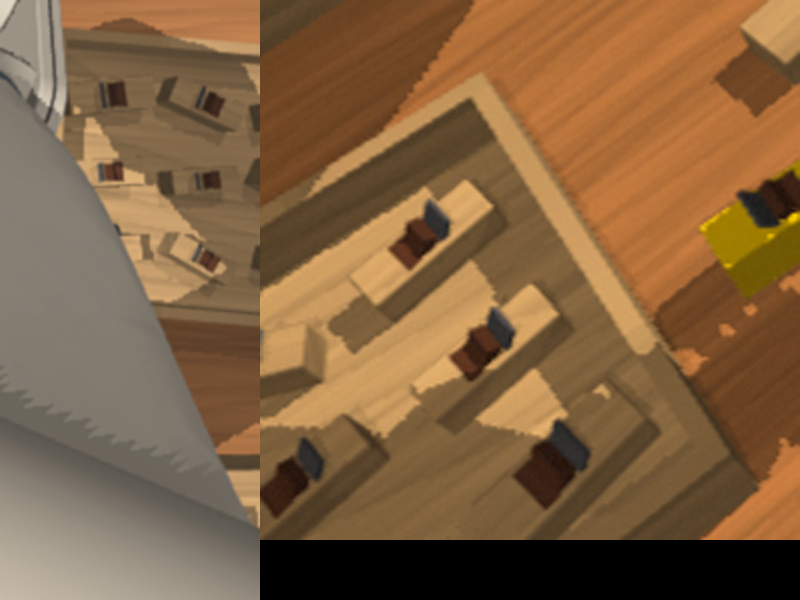

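Tray planes all look alike and sit in rows like scenery; the one loose on the bench fits the description. One more cheap check: close again with the tips well down the body, in case only part of the finger makes contact.

Emit:
move_arm(
  steps=[
    [[0,0,0],0,0.36],
    [[0,0,0],0,0.36],
    [[0,0,0],0,0.36],
    [[0,0,0],0,0.36],
    [[0,0,0],0,0.36],
    [[0,0,0],0,0.36],
    [[-0.4,0,0.4],0,0.36],
    [[-0.4,0,0.4],0,0.36],
    [[0,0,0],0,0.36],
    [[0,0,0],0,1],
    [[0,0,0],0,1],
    [[0,0,0],0,1],
    [[0,0,0],0,1],
    [[0,0,0],0,1],
    [[0,0,0],0,1],
    [[0,0,0],0,1],
    [[0,0,0],0,1],
    [[0,0,0],0,1],
  ],
)

```text
t: 10.35
ee_pos: [629.2, -253.2, 11.5]
orientation: [2.096, 2.331, 0.005]
ft_force: [2.1, 2.3, 16.1]
width: 9.6
grasp_force: 33.4
```

Run:
```python
from h import *
plan([625.5,-252.8,27],.1055)
a=cam("wrist"); print(proj(a,[[625.5,-252.8,45]]))
print([(round(d["p"],2),np.round(d["rect"])) for d in cams.boxes_of("wrist","plane")])
cv2.imwrite("pics/w5.png",a[0][100:400,160:560,::-1])
```

```text
t 10.35 pos [ 629.2 -253.2   11.5] tilt 0.0077 F [ 2.1  2.3 16.1] M [ 0.259 -0.185  0.166] w 9.6 g 33.37599276972469 q [-0.4   0.71  1.59  0.    0.83 -0.51]
shift [ 0.031 -0.142 -0.622]
turn 0.007
[[312.68138562 291.36249675]]
[(0.89, array([530., 318., 182., 162.])), (0.8, array([141., 417.,  18.,  44.])), (0.65, array([301., 269.,  86., 169.])), (0.63, array([510.,  86., 210., 172.]))]
```

View pics/w5.png

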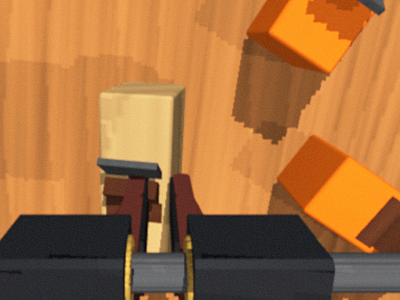

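Now there is contact: a 33 N grip at 9.6 mm width and 16 N pushing up, with the tips apparently on the plane's top near the iron. So the real tips sit higher than the reported TCP suggests. I'll open, rise, and measure the tip position from the first wrist picture.

Emit:
move_arm(
  steps=[
    [[0,0,-0.1],0,0.36],
    [[0,0,0],0,0.36],
    [[0,0,0],0,0.36],
    [[0,0,0],0,0.36],
    [[0,0,0],0,0.36],
    [[0,0,0],0,0.36],
    [[0,0,0],0,0.36],
    [[0,0,-0.6],0,0.36],
    [[0,0,-0.8],0,0.36],
    [[0,0,-0.8],0,0.36],
    [[0,0,-0.8],0,0.36],
    [[0,0,-0.8],0,0.36],
    [[0,0,-0.7],0,0.36],
    [[0,0,0],0,0.36],
    [[0,0,0],0,0.36],
  ],
)

```text
t: 11.7
ee_pos: [625.9, -252.5, 123.7]
orientation: [2.1, 2.334, 0.001]
ft_force: [0.1, -0.6, -0.3]
width: 56.1
grasp_force: 0.0
```

Run:
```python
from h import *
plan([625.5,-252.8,27],.1055)
a=cam("wrist"); l=cams.cut_out("wrist","plane")
o=ctrl.get_obs(); M=R.from_rotvec(o["orientation"]).as_matrix(); p=np.array(o["ee_pos"])
for h in(0,10,20,30,40):
    print(h,proj(a,[p+M@np.array([sx*10,sy*(o["width"]/2),-h]) for sx in(-1,1) for sy in(-1,1)]).round().tolist())
uv=proj(a,[625.5,-252.8,45])[0]
print(uv)
for d in l:
    print(round(d["p"],2),np.round(d["rect"]))
m=pick("wrist","plane",uv)
if m is not None: print(fit([(a,m)],PLANE,[625.5,-252.8,.1055]))
cv2.imwrite("pics/w6.png",a[0][:,:,::-1])
```

```text
t 11.7 pos [ 625.9 -252.5  123.7] tilt 0.002 F [ 0.1 -0.6 -0.3] M [-0.018 -0.055  0.009] w 56.1 g 0.0 q [-0.4   0.56  1.56  0.    1.02 -0.51]
shift [-0.008 -0.022  3.869]
turn 0.001
0 [[268.0, 283.0], [367.0, 283.0], [267.0, 249.0], [368.0, 249.0]]
10 [[266.0, 290.0], [369.0, 290.0], [264.0, 255.0], [371.0, 255.0]]
20 [[263.0, 298.0], [372.0, 298.0], [262.0, 261.0], [373.0, 261.0]]
30 [[260.0, 306.0], [375.0, 306.0], [259.0, 267.0], [376.0, 267.0]]
40 [[257.0, 315.0], [378.0, 315.0], [255.0, 275.0], [380.0, 275.0]]
[318.83314663 233.85329071]
0.98 [442.  91. 123. 140.]
0.94 [466. 254. 122. 103.]
0.89 [261. 224.  75. 113.]
0.65 [217. 348.  30. 116.]
```

View pics/w6.png

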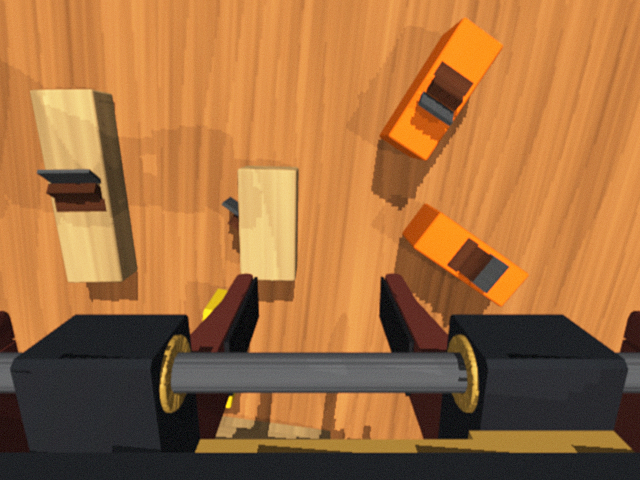

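w6 shows two things. The plane has been rolled onto its side: its body is at (268,224), sole to the right (+x), iron to the left at (231,207). The finger tips show at about (256,277) and (381,277), which matches a point about 40 mm behind the nominal TCP. That explains the missed grips. I'll measure the lying pose, then tip it upright by pushing the iron side with both tips straddling the iron.

```bash
cat >> h.py <<'E'
LY=[box(-22.5,22.5,-45,45,0,34),box(-42,-22,-9,9,4,30)]
E
python3 - <<'E'
from h import *
print("depth",ctrl.grip_depth)
a=cam("wrist"); l=[d for d in cams.cut_out("wrist","plane") if abs(d["rect"][0]-261)<20]
o=ctrl.get_obs()
g=unproj(a,(268,224),34); print(g)
V=[(a,l[0]["pixels"].astype(float))]
s=cam("scene"); ls=cams.cut_out("scene","plane")
print([(round(d["p"],2),np.round(d["rect"]).tolist()) for d in ls])
print(fit(V,LY,[g[0],g[1],.11]))
print(fit(V,LY[:1],[g[0],g[1],.11]))
m=l[0]["pixels"]; print([ (int(r), np.flatnonzero(m[r])[[0,-1]].tolist()) for r in range(165,285,8) if m[r].any()])
E
```

```text
depth 18.700000000000003
[ 583.91751262 -250.63462469   34.        ]
[(0.95, [177.0, 373.0, 62.0, 55.0]), (0.89, [328.0, 343.0, 52.0, 40.0]), (0.69, [297.0, 404.0, 34.0, 61.0]), (0.66, [237.0, 346.0, 54.0, 43.0]), (0.44, [303.0, 228.0, 14.0, 14.0])]
(array([ 5.84701324e+02, -2.53316584e+02,  7.41965270e-02]), np.float64(0.1392378003833112))
(array([ 5.84377997e+02, -2.54771515e+02,  8.34784070e-02]), np.float64(0.08903650529037525))
[(173, [239, 299]), (181, [239, 300]), (189, [239, 299]), (197, [240, 299]), (205, [224, 299]), (213, [233, 299]), (221, [233, 299]), (229, [235, 299]), (237, [241, 299]), (245, [241, 299]), (253, [241, 299]), (261, [241, 298]), (269, [242, 298]), (277, [256, 297])]
```

Emit:
move_arm(
  steps=[
    [[0,0,0],1,0.36],
    [[0,0,0],1,0.36],
    [[0,0,0],1,0.36],
    [[0,0,0],1,0.36],
    [[0,0,0],1,0.36],
    [[0,0,0],1,0.36],
    [[0,0,0],1,0.36],
    [[0,0,0],1,0.36],
    [[0,0,0],1,0.36],
    [[0,0,0],1,0.36],
    [[0,0,0],1,0.36],
    [[0,0,0],1,0.36],
    [[0,0,0],1,0.36],
    [[0,0,0],1,0.36],
    [[0,0,0],1,0.36],
    [[0,0,0],1,0.36],
    [[0,0,0],1,0.36],
    [[0,0,0],1,0.36],
  ],
)

```text
t: 13.55
ee_pos: [625.1, -252.3, 122.0]
orientation: [-3.137, -0.159, 0.001]
ft_force: [-0.3, -1.0, 0.7]
width: 56.2
grasp_force: 0.0
```

Run:
```python
from h import *
plan([539.6,-258.5,-20],.1055+np.pi/2)
o=ctrl.get_obs(); print(R.from_rotvec(o["orientation"]).as_matrix().round(3))
a=cam("wrist"); l=cams.cut_out("wrist","plane")
for d in l:
    g=unproj(a,d["rect"][:2],34)
    if np.hypot(g[0]-584,g[1]+254)<40:
        m=d["pixels"].astype(float); print(d["p"],d["rect"],fit([(a,m)],LY[:1],[584,-254,.1]),fit([(a,m)],LY,[584,-254,.1]))
```

```text
t 13.55 pos [ 625.1 -252.3  122. ] tilt 0.001 F [-0.3 -1.   0.7] M [0.009 0.056 0.008] w 56.2 g 0.0 q [-0.4   0.57  1.56 -0.    1.02  1.07]
shift [-3.423 -0.096  5.683]
turn -0.05
[[ 0.995  0.101 -0.001]
 [ 0.101 -0.995  0.   ]
 [-0.001 -0.    -1.   ]]
0.82 [315.9, 280.6, 108.9, 73.2] (array([ 5.84008707e+02, -2.54479423e+02,  9.77181080e-02]), np.float64(0.0654625761829761)) (array([ 5.84077114e+02, -2.54420794e+02,  9.94362011e-02]), np.float64(0.1091562236070214))
```

Emit:
move_arm(
  steps=[
    [[-0.9,-0.02,0],0,0.36],
    [[-0.9,-0.02,0],0,0.36],
    [[-0.9,-0.02,0],0,0.36],
    [[-0.75,0,0],0,0.36],
    [[0,0,0.9],0,0.36],
    [[0,0,0.9],0,0.36],
    [[0,0,0.9],0,0.36],
    [[0,0,0.9],0,0.36],
    [[0,0,0.9],0,0.36],
    [[0,0,0.8],0,0.36],
    [[0,0,0.3],0,0.36],
    [[0,0,0],0,0.36],
    [[0,0,0.1],0,0.36],
    [[0,0,0.1],0,0.36],
    [[0,0,0.1],0,0.36],
  ],
)

```text
t: 14.9
ee_pos: [540.4, -260.5, -23.8]
orientation: [3.136, 0.166, 0.003]
ft_force: [0.5, -0.8, 0.2]
width: 56.4
grasp_force: 0.0
```

Emit:
move_arm(
  steps=[
    [[0,0,0.12],0,0.36],
    [[0,0,0.12],0,0.36],
    [[0,0,0.1],0,0.36],
    [[0,0,0],0,0.36],
  ],
)

```text
t: 15.23
ee_pos: [539.2, -259.9, -33.7]
orientation: [-3.137, -0.166, 0.001]
ft_force: [-0.3, 0.3, -0.1]
width: 56.6
grasp_force: 0.0
```

Emit:
move_arm(
  steps=[
    [[0,0,0.08],0,0.36],
    [[0,0,0],0,0.36],
  ],
)

```text
t: 15.4
ee_pos: [539.3, -259.9, -35.6]
orientation: [-3.137, -0.166, 0.0]
ft_force: [0.1, -0.1, 0.3]
width: 56.5
grasp_force: 0.0
```

Emit:
move_arm(
  steps=[
    [[0,0,0.08],0,0.36],
    [[0,0,0],0,0.36],
  ],
)

```text
t: 15.57
ee_pos: [539.6, -260.1, -36.5]
orientation: [3.137, 0.166, 0.0]
ft_force: [-2.7, 1.6, 9.3]
width: 55.9
grasp_force: 4.7
```

Emit:
move_arm(
  steps=[
    [[0,0,0.08],0,0.36],
    [[0,0,0],0,0.36],
  ],
)

```text
t: 15.73
ee_pos: [539.7, -260.1, -36.6]
orientation: [3.137, 0.166, 0.0]
ft_force: [-7.9, 4.2, 28.9]
width: 56.4
grasp_force: 14.3
```

Emit:
move_arm(
  steps=[
    [[0,0,0.06],0,0.36],
    [[0,0,0],0,0.36],
  ],
)

```text
t: 15.9
ee_pos: [539.7, -260.1, -36.7]
orientation: [3.137, 0.166, 0.0]
ft_force: [-12.1, 5.0, 43.6]
width: 56.4
grasp_force: 21.4
```

The bench touch puts the real tips 36.5 mm above the reported TCP. I'll rise to mid-height of the iron face and tip the plane up.

Emit:
move_arm(
  steps=[
    [[0,0,-0.4],0,0.36],
    [[0,0,-0.36],0,0.36],
    [[0.2,0,0],0,0.36],
    [[0.2,0,0],0,0.36],
    [[0,0,0],0,0.36],
  ],
)

```text
t: 16.32
ee_pos: [550.7, -259.0, -22.1]
orientation: [3.137, 0.166, 0.001]
ft_force: [0.4, 0.5, 0.6]
width: 56.6
grasp_force: 0.0
```

Emit:
move_arm(
  steps=[
    [[0.08,0,-0.08],0,0.36],
    [[0.08,0,-0.08],0,0.36],
    [[0.06,0,-0.18],0,0.36],
    [[0.06,0,-0.18],0,0.36],
    [[0.08,0,-0.2],0,0.36],
    [[0.08,0,-0.2],0,0.36],
    [[0.12,0,-0.1],0,0.36],
    [[0.12,0,-0.1],0,0.36],
    [[0.1,0,-0.08],0,0.36],
    [[0.1,0,-0.08],0,0.36],
    [[0.13,0,-0.06],0,0.36],
    [[0.13,0,-0.06],0,0.36],
    [[0.13,0,-0.04],0,0.36],
    [[0.13,0,-0.04],0,0.36],
    [[0.14,0,-0.03],0,0.36],
    [[0.14,0,-0.03],0,0.36],
    [[0.1,0,-0.01],0,0.36],
    [[0.1,0,-0.01],0,0.36],
    [[0,0,0],0,0.36],
  ],
)

```text
t: 17.9
ee_pos: [596.9, -254.0, 17.2]
orientation: [3.137, 0.166, 0.001]
ft_force: [0.5, -0.4, 2.6]
width: 56.2
grasp_force: 1.1
```

Run:
```python
from h import *
plan([584,-254.4,-20])
for n in("wrist","scene","top"):
    a=cam(n)
    for d in cams.cut_out(n,"plane"):
        g=unproj(a,d["rect"][:2],35)
        if np.hypot(g[0]-600,g[1]+254)<55:
            m=d["pixels"].astype(float); print(n,round(d["p"],2),np.round(d["rect"]))
            for nm,P in(("LY",LY[:1]),("UP",PLANE)): print(nm,fit([(a,m)],P,[g[0],g[1],.1]))
```

```text
t 17.9 pos [ 596.9 -254.    17.2] tilt 0.0008 F [ 0.5 -0.4  2.6] M [-0.011 -0.026  0.02 ] w 56.2 g 1.0728569724597037 q [-0.42  0.67  1.66  0.    0.81  1.04]
shift [-0.516 -0.04   1.488]
wrist 0.72 [317. 264. 193. 126.]
LY (array([ 6.09222079e+02, -2.51116831e+02,  1.04094253e-01]), np.float64(0.189292773995168))
UP (array([ 6.14855060e+02, -2.51402104e+02,  1.05896582e-01]), np.float64(0.22565836789361035))
scene 0.63 [246. 349.  56.  53.]
LY (array([ 6.04503241e+02, -2.50633609e+02,  1.22509752e-01]), np.float64(0.13349452819020993))
UP (array([ 6.09254101e+02, -2.51361968e+02,  1.13027995e-01]), np.float64(0.1618950470361555))
```

Some contact remains, so the plane may be part-tipped. I'll fit the tilt.

```bash
cat >> h.py <<'E'
def tiltparts(th,iron=True):
    """lying box about pivot edge (0,0), rotated th towards +x"""
    c,s=np.cos(th),np.sin(th); out=[]
    for b in [box(-45,0,-45,45,0,34)]+([box(-63,-45,-9,9,4,30)] if iron else []):
        out.append(np.c_[c*b[:,0]+s*b[:,2],b[:,1],-s*b[:,0]+c*b[:,2]])
    return out
def fittilt(V,q0):
    best=None
    for th in np.radians([0,20,40,60,75,90]):
        f=lambda q:sum(np.abs(sil(c,[q[0],q[1],.1],tiltparts(q[2]))-m).sum()/m.sum() for c,m in V)
        b=np.array([*q0,th]); r=minimize(f,b,method="Nelder-Mead",options=dict(initial_simplex=b+np.array([[0,0,0],[15,0,0],[0,8,0],[0,0,.3]]),xatol=.02,fatol=1e-4))
        print(np.round(r.x,2),round(r.fun,3))
E
python3 - <<'E'
from h import *
V=[]
for n in("wrist","scene"):
    a=cam(n)
    for d in cams.cut_out(n,"plane"):
        g=unproj(a,d["rect"][:2],35)
        if np.hypot(g[0]-600,g[1]+254)<55: V.append((a,d["pixels"].astype(float)));print(n,d["p"]);break
for v in V: print("single"); fittilt([v],(605,-252))
if len(V)>1: print("both"); fittilt(V,(605,-252))
m=V[0][1]>0; print([(int(r),np.flatnonzero(m[r])[[0,-1]].tolist()) for r in range(195,335,10) if m[r].any()])
E
```

```text
wrist 0.6
scene 0.56
single
[ 6.3128e+02 -2.4796e+02 -2.9000e-01] 0.176
[ 6.1904e+02 -2.5106e+02  5.3000e-01] 0.186
[ 6.1976e+02 -2.5117e+02  5.1000e-01] 0.185
[ 599.29 -252.87    1.38] 0.159
[ 599.33 -252.74    1.37] 0.158
[ 599.45 -252.81    1.37] 0.159
single
[ 6.2608e+02 -2.4955e+02  3.4000e-01] 0.183
[ 6.2577e+02 -2.4985e+02  3.4000e-01] 0.182
[ 615.39 -251.74    0.72] 0.169
[ 593.87 -253.86    1.47] 0.129
[ 594.34 -253.66    1.45] 0.13
[ 594.71 -253.54    1.44] 0.13
both
[ 6.2617e+02 -2.4950e+02  3.2000e-01] 0.378
[ 6.2622e+02 -2.5012e+02  3.2000e-01] 0.377
[ 616.34 -251.49    0.63] 0.373
[ 599.1  -253.4     1.34] 0.325
[ 598.05 -253.24    1.37] 0.327
[ 599.01 -253.41    1.35] 0.323
[(205, [230, 402]), (215, [228, 404]), (225, [226, 406]), (235, [225, 407]), (245, [223, 410]), (255, [221, 411]), (265, [219, 413]), (275, [220, 412]), (285, [223, 408]), (295, [258, 379]), (305, [274, 344]), (315, [277, 315]), (325, [280, 283])]
```

Emit:
move_arm(
  steps=[
    [[0,0,-0.2],0,0.36],
    [[0,0,-0.4],0,0.36],
    [[0,0,-0.8],0,0.36],
    [[0,0,-0.8],0,0.36],
    [[0,0,-0.8],0,0.36],
    [[0,0,-0.8],0,0.36],
    [[0,0,0],0,0.36],
    [[0,0,0],0,0.36],
  ],
)

```text
t: 19.07
ee_pos: [596.9, -254.3, 113.7]
orientation: [3.136, 0.166, 0.004]
ft_force: [0.6, 0.1, -1.2]
width: 56.2
grasp_force: 0.0
```

Run:
```python
from h import *
plan([584,-254.4,-20])
for n in("wrist","scene","top"):
    a=cam(n)
    for d in cams.cut_out(n,"plane"):
        g=unproj(a,d["rect"][:2],35)
        if np.hypot(g[0]-600,g[1]+254)<55:
            m=d["pixels"].astype(float); print(n,round(d["p"],2),np.round(d["rect"]))
            for nm,P in(("LY",LY[:1]),("UP",PLANE)): print(nm,fit([(a,m)],P,[g[0],g[1],.1]))
            break
```

```text
t 19.07 pos [ 596.9 -254.3  113.7] tilt 0.0027 F [ 0.6  0.1 -1.2] M [-0.008  0.043  0.002] w 56.2 g 0.0 q [-0.42  0.54  1.63  0.    0.97  1.04]
shift [-0.526 -0.058  5.346]
wrist 0.73 [319. 251. 113.  76.]
LY (array([ 5.84671334e+02, -2.54805301e+02,  1.05450727e-01]), np.float64(0.06610150865790672))
UP (array([ 5.87596545e+02, -2.53872225e+02,  9.92735591e-02]), np.float64(0.16023799431702224))
scene 0.95 [238. 344.  52.  48.]
LY (array([ 5.83975820e+02, -2.54275878e+02,  8.48138002e-02]), np.float64(0.09497380219305353))
UP (array([ 5.88697483e+02, -2.55620168e+02,  8.76327471e-02]), np.float64(0.09049856857343488))
top 0.58 [432. 228.  43.  24.]
LY (array([ 5.76621968e+02, -2.45989574e+02, -7.75925045e-02]), np.float64(0.8054858306959147))
UP (array([ 5.73627164e+02, -2.41902480e+02, -1.63731550e-01]), np.float64(0.5938739132016443))
```

The plane fell back onto its side at the same spot. It tipped without sliding, but my tips rose too fast. I'll repeat with a lower, longer path.

Emit:
move_arm(
  steps=[
    [[-0.8,0,0],0,0.36],
    [[-0.8,0,0],0,0.36],
    [[-0.68,0,0],0,0.36],
    [[0,0,0.9],0,0.36],
    [[0,0,0.9],0,0.36],
    [[0,0,0.9],0,0.36],
    [[0,0,0.9],0,0.36],
    [[0,0,0.9],0,0.36],
    [[0,0,0.6],0,0.36],
    [[0,0,0.34],0,0.36],
    [[0.2,0,0],0,0.36],
    [[0.2,0,0],0,0.36],
    [[0,0,0],0,0.36],
    [[0,0,0],0,0.36],
  ],
)

```text
t: 20.53
ee_pos: [550.9, -259.3, -22.7]
orientation: [3.136, 0.166, 0.003]
ft_force: [-0.4, -0.1, 0.8]
width: 56.2
grasp_force: 0.0
```

Emit:
move_arm(
  steps=[
    [[0.08,0,-0.08],0,0.36],
    [[0.08,0,-0.08],0,0.36],
    [[0.08,0,-0.16],0,0.36],
    [[0.08,0,-0.16],0,0.36],
    [[0.12,0,-0.14],0,0.36],
    [[0.12,0,-0.14],0,0.36],
    [[0.14,0,-0.1],0,0.36],
    [[0.14,0,-0.1],0,0.36],
    [[0.14,0,-0.06],0,0.36],
    [[0.14,0,-0.06],0,0.36],
    [[0,0,0],0,0.36],
  ],
)

```text
t: 21.45
ee_pos: [578.0, -256.1, 3.7]
orientation: [3.137, 0.166, 0.001]
ft_force: [-3.0, -0.9, 3.7]
width: 56.3
grasp_force: 2.5
```

Run:
```python
from h import *
plan([584,-254.4,-20])
a=cam("wrist")
for d in cams.cut_out("wrist","plane"):
    g=unproj(a,d["rect"][:2],35)
    if np.hypot(g[0]-600,g[1]+254)<55:
        m=d["pixels"]>0; print(d["p"],np.round(d["rect"])); print([(int(r),np.flatnonzero(m[r])[[0,-1]].tolist()) for r in range(185,355,10) if m[r].any()])
for th in (0,30,45,60,75):
    print(th,[(p[:,0].min().round(),p[:,0].max().round(),p[:,1].min().round(),p[:,1].max().round()) for p in [proj(a,place([607,-252.3,.1],P)) for P in tiltparts(np.radians(th))]])
```

```text
t 21.45 pos [ 578.  -256.1    3.7] tilt 0.0005 F [-3.  -0.9  3.7] M [ 0.035  0.557 -0.027] w 56.3 g 2.5383303535636514 q [-0.44  0.67  1.7  -0.    0.77  1.03]
shift [ 0.246 -0.041  0.948]
0.86 [318. 240. 205. 135.]
[(185, [217, 414]), (195, [217, 415]), (205, [216, 416]), (215, [215, 417]), (225, [214, 417]), (235, [213, 418]), (245, [213, 419]), (255, [212, 420]), (265, [211, 420]), (275, [221, 411]), (285, [282, 324]), (295, [274, 317]), (305, [277, 285])]
0 [(np.float64(218.0), np.float64(414.0), np.float64(215.0), np.float64(320.0)), (np.float64(298.0), np.float64(334.0), np.float64(295.0), np.float64(348.0))]
30 [(np.float64(210.0), np.float64(421.0), np.float64(191.0), np.float64(299.0)), (np.float64(294.0), np.float64(336.0), np.float64(291.0), np.float64(335.0))]
45 [(np.float64(205.0), np.float64(426.0), np.float64(175.0), np.float64(293.0)), (np.float64(292.0), np.float64(338.0), np.float64(266.0), np.float64(327.0))]
60 [(np.float64(202.0), np.float64(429.0), np.float64(162.0), np.float64(281.0)), (np.float64(291.0), np.float64(340.0), np.float64(234.0), np.float64(308.0))]
75 [(np.float64(202.0), np.float64(429.0), np.float64(154.0), np.float64(262.0)), (np.float64(291.0), np.float64(341.0), np.float64(199.0), np.float64(278.0))]
```

Emit:
move_arm(
  steps=[
    [[0.08,0,-0.18],0,0.36],
    [[0.12,0,-0.15],0,0.36],
    [[0.12,0,-0.12],0,0.36],
    [[0.14,0,-0.1],0,0.36],
    [[0.14,0,-0.08],0,0.36],
    [[0,0,0],0,0.36],
  ],
)

```text
t: 22.05
ee_pos: [593.7, -254.6, 19.6]
orientation: [3.136, 0.166, 0.003]
ft_force: [1.0, 0.6, 0.1]
width: 55.9
grasp_force: 0.0
```

```bash
cat > look.py <<'E'
from h import *
plan([584,-254.4,-20])
a=cam("wrist")
for d in cams.cut_out("wrist","plane"):
    g=unproj(a,d["rect"][:2],35)
    if np.hypot(g[0]-605,g[1]+254)<60:
        m=d["pixels"]>0; print(round(d["p"],2),np.round(d["rect"])); print([(int(r),np.flatnonzero(m[r])[[0,-1]].tolist()) for r in range(145,355,10) if m[r].any()])
        for px in (600,607,615,623):
            f=[]
            for th in range(0,95,10):
                S=sil(a,[px,-252.3,.1],tiltparts(np.radians(th)))>.5
                S[285:]=0; mm=m.copy(); mm[285:]=0; f.append(round((S^mm).sum()/mm.sum(),2))
            print(px,f)
E
python3 look.py
```

```text
t 22.05 pos [ 593.7 -254.6   19.6] tilt 0.002 F [1.  0.6 0.1] M [ 0.029 -0.005 -0.009] w 55.9 g 0.0 q [-0.42  0.66  1.67  0.    0.81  1.04]
shift [-0.387 -0.049  1.583]
0.76 [317. 284. 176. 114.]
[(235, [234, 397]), (245, [228, 403]), (255, [229, 402]), (265, [230, 402]), (275, [230, 400]), (285, [258, 379]), (295, [258, 379]), (305, [259, 378]), (315, [259, 378]), (325, [285, 320]), (335, [283, 291])]
600 [np.float64(0.44), np.float64(0.43), np.float64(0.35), np.float64(0.17), np.float64(0.23), np.float64(0.43), np.float64(0.6), np.float64(0.73), np.float64(0.82), np.float64(0.93)]
607 [np.float64(0.23), np.float64(0.23), np.float64(0.14), np.float64(0.28), np.float64(0.5), np.float64(0.71), np.float64(0.88), np.float64(1.0), np.float64(1.12), np.float64(1.43)]
615 [np.float64(0.14), np.float64(0.17), np.float64(0.36), np.float64(0.6), np.float64(0.84), np.float64(1.03), np.float64(1.19), np.float64(1.36), np.float64(1.68), np.float64(2.01)]
623 [np.float64(0.41), np.float64(0.44), np.float64(0.68), np.float64(0.93), np.float64(1.16), np.float64(1.37), np.float64(1.62), np.float64(1.93), np.float64(2.27), np.float64(2.58)]
```

The tips slipped over the top because I rose too steeply in the second half. I'll lift off, re-measure and repeat along a proper arc about the lower edge.

Emit:
move_arm(
  steps=[
    [[0,0,-0.8],0,0.36],
    [[0,0,-0.8],0,0.36],
    [[-0.4,0,-0.8],0,0.36],
    [[-0.8,0,-0.6],0,0.36],
    [[-0.6,0,0],0,0.36],
    [[0,0,0],0,0.36],
    [[0,0,0],0,0.36],
  ],
)

```text
t: 22.73
ee_pos: [547.1, -259.2, 93.9]
orientation: [-3.137, -0.164, 0.0]
ft_force: [1.2, -0.4, 0.5]
width: 56.3
grasp_force: 0.0
```

```bash
cat > ly.py <<'E'
from h import *
import sys
V=[]
for n in("wrist","scene"):
    a=cam(n)
    for d in cams.cut_out(n,"plane"):
        g=unproj(a,d["rect"][:2],25)
        if np.hypot(g[0]-600,g[1]+254)<50:
            m=d["pixels"].astype(float); V.append((a,m)); print(n,round(d["p"],2),np.round(d["rect"])); r=fit([(a,m)],LY[:1],[g[0],g[1],.1]); print("LY",r); print("UP",fit([(a,m)],PLANE,[g[0],g[1],.1])); break
    if n=="wrist" and V: q=r[0]
u=np.array([np.cos(q[2]),np.sin(q[2])]); s=np.array(q[:2])-45*u
plan([s[0],s[1],-22.5],q[2]+np.pi/2)
E
python3 ly.py
```

```text
wrist 0.65 [318. 186. 132.  80.]
LY (array([ 5.90642464e+02, -2.54224454e+02,  1.03309548e-01]), np.float64(0.06148622619210854))
UP (array([ 5.90770356e+02, -2.52845576e+02,  3.80965426e-02]), np.float64(0.23500247029658794))
scene 0.68 [240. 347.  54.  50.]
LY (array([ 5.90613519e+02, -2.54836811e+02,  9.34262201e-02]), np.float64(0.05612280229292502))
UP (array([ 5.94060623e+02, -2.56377159e+02,  8.81146130e-02]), np.float64(0.09041408584362456))
t 22.93 pos [ 548.  -259.    93.3] tilt 0.0004 F [ 0.2  0.1 -0.3] M [0.08  0.007 0.006] w 56.4 g 0.0 q [-0.46  0.51  1.73  0.    0.9   1.  ]
shift [-0.083 -0.013  4.631]
turn 0.029
```

Emit:
move_arm(
  steps=[
    [[-0.08,0,0.6],0,0.36],
    [[0,0,0.9],0,0.36],
    [[0,0,0.9],0,0.36],
    [[0,0,0.9],0,0.36],
    [[0,0,0.8],0,0.36],
    [[0,0,0.53],0,0.36],
    [[0.2,0,0],0,0.36],
    [[0.2,0,0],0,0.36],
    [[0,0,0],0,0.36],
    [[0,0,0],0,0.36],
  ],
)

```text
t: 23.77
ee_pos: [557.0, -258.8, -20.6]
orientation: [3.136, 0.166, 0.004]
ft_force: [-0.3, -0.5, -0.1]
width: 56.1
grasp_force: 0.0
```

Emit:
move_arm(
  steps=[
    [[0.08,0,-0.08],0,0.36],
    [[0.08,0,-0.08],0,0.36],
    [[0.08,0,-0.16],0,0.36],
    [[0.08,0,-0.16],0,0.36],
    [[0.12,0,-0.14],0,0.36],
    [[0.12,0,-0.14],0,0.36],
    [[0.14,0,-0.1],0,0.36],
    [[0.14,0,-0.1],0,0.36],
    [[0.14,0,-0.08],0,0.36],
    [[0.14,0,-0.08],0,0.36],
    [[0.14,0,-0.08],0,0.36],
    [[0.14,0,-0.08],0,0.36],
    [[0.16,0,-0.06],0,0.36],
    [[0.16,0,-0.05],0,0.36],
    [[0.16,0,-0.03],0,0.36],
    [[0.16,0,-0.02],0,0.36],
    [[0.16,0,-0.01],0,0.36],
  ],
)

```text
t: 25.18
ee_pos: [610.5, -252.4, 14.3]
orientation: [-3.137, -0.166, 0.0]
ft_force: [0.1, -0.1, 0.6]
width: 56.4
grasp_force: 0.0
```

```bash
python3 look.py; sed -i 's/(600,607,615,623)/(612,622,632,642)/' look.py; python3 look.py | tail -4
```

```text
t 25.18 pos [ 610.5 -252.4   14.3] tilt 0.0001 F [ 0.1 -0.1  0.6] M [ 0.03  -0.017 -0.007] w 56.4 g 0.0 q [-0.41  0.69  1.63  0.    0.82  1.06]
shift [-1.063 -0.033  1.37 ]
0.68 [317. 233. 197.  78.]
[(195, [232, 401]), (205, [218, 415]), (215, [218, 414]), (225, [219, 414]), (235, [219, 413]), (245, [220, 412]), (255, [220, 412]), (265, [221, 412])]
600 [np.float64(1.08), np.float64(1.08), np.float64(1.09), np.float64(1.12), np.float64(0.99), np.float64(0.87), np.float64(0.78), np.float64(0.7), np.float64(0.63), np.float64(0.58)]
607 [np.float64(1.11), np.float64(1.11), np.float64(1.1), np.float64(0.96), np.float64(0.83), np.float64(0.72), np.float64(0.62), np.float64(0.54), np.float64(0.47), np.float64(0.42)]
615 [np.float64(0.98), np.float64(0.97), np.float64(0.92), np.float64(0.78), np.float64(0.65), np.float64(0.53), np.float64(0.44), np.float64(0.36), np.float64(0.29), np.float64(0.21)]
623 [np.float64(0.82), np.float64(0.8), np.float64(0.73), np.float64(0.59), np.float64(0.46), np.float64(0.35), np.float64(0.25), np.float64(0.29), np.float64(0.29), np.float64(0.23)]
612 [np.float64(0.91), np.float64(0.9), np.float64(0.86), np.float64(0.73), np.float64(0.6), np.float64(0.49), np.float64(0.41), np.float64(0.33), np.float64(0.27), np.float64(0.22)]
622 [np.float64(0.72), np.float64(0.71), np.float64(0.64), np.float64(0.51), np.float64(0.38), np.float64(0.28), np.float64(0.19), np.float64(0.17), np.float64(0.2), np.float64(0.23)]
632 [np.float64(0.53), np.float64(0.52), np.float64(0.42), np.float64(0.29), np.float64(0.18), np.float64(0.25), np.float64(0.34), np.float64(0.35), np.float64(0.49), np.float64(0.72)]
642 [np.float64(0.34), np.float64(0.34), np.float64(0.22), np.float64(0.27), np.float64(0.4), np.float64(0.46), np.float64(0.6), np.float64(0.76), np.float64(0.99), np.float64(1.23)]
```

Emit:
move_arm(
  steps=[
    [[0,0,-0.8],0,0.36],
    [[0,0,-0.9],0,0.36],
    [[0,0,-0.9],0,0.36],
    [[0,0,-0.9],0,0.36],
    [[0,0,-0.6],0,0.36],
    [[0,0,0],0,0.36],
    [[0,0,0],0,0.36],
  ],
)

```text
t: 25.97
ee_pos: [610.2, -252.7, 117.4]
orientation: [3.137, 0.165, 0.002]
ft_force: [-0.1, 0.5, 0.3]
width: 56.2
grasp_force: 0.0
```

```bash
sed -i 's/g\[0\]-600/g[0]-625/' ly.py; python3 ly.py
```

```text
wrist 0.68 [318. 200. 124.  57.]
LY (array([ 6.32577658e+02, -2.48655858e+02,  2.04389195e-02]), np.float64(0.21343168895036113))
UP (array([ 6.33790092e+02, -2.49254356e+02,  1.11300025e-01]), np.float64(0.026925452830586664))
scene 0.58 [255. 359.  51.  52.]
LY (array([ 6.30653472e+02, -2.48981362e+02,  1.58508879e-01]), np.float64(0.1556134919341698))
UP (array([ 6.33749900e+02, -2.50087967e+02,  1.19310508e-01]), np.float64(0.04525826951279126))
t 26.17 pos [ 609.  -252.1  115.2] tilt 0.0027 F [ 0.6 -0.4  0.4] M [ 0.025 -0.048  0.013] w 55.8 g 0.0 q [-0.41  0.55  1.59 -0.    1.    1.05]
shift [-0.829 -0.185  5.51 ]
turn 0.973
```

The plane stands upright again at (633.8, -249.5), with wrist and scene agreeing. Now I'll grip it across its width, allowing for the 36.5 mm tip offset.

Emit:
move_arm(
  steps=[
    [[1.0,0,0],-0.1,0.36],
    [[0,0,0],-1,0.36],
    [[0,0,0],-1,0.36],
    [[0,0,0],-1,0.36],
    [[0,0,0],-1,0.36],
    [[0,0,0],-1,0.36],
    [[0,0,0],-1,0.36],
    [[0,0,0],-1,0.36],
    [[0,0,0],-1,0.36],
    [[0,0,0],-1,0.36],
    [[0,0,0],-1,0.36],
    [[0,0,0],-1,0.36],
    [[0,0,0],-1,0.36],
    [[0,0,0],-1,0.36],
    [[0,0,0],-1,0.36],
    [[0,0,0],-1,0.36],
    [[0,0,0],-1,0.36],
    [[0,0,0],-1,0.36],
    [[0,0,0],-1,0.36],
  ],
)

```text
t: 27.75
ee_pos: [634.2, -249.6, 115.4]
orientation: [-2.085, -2.348, 0.001]
ft_force: [0.3, 0.5, -0.2]
width: 56.2
grasp_force: 0.0
```

```bash
cat > up.py <<'E'
from h import *
a=cam("wrist")
for d in cams.cut_out("wrist","plane"):
    g=unproj(a,d["rect"][:2],40)
    if np.hypot(g[0]-634,g[1]+250)<40:
        r=fit([(a,d["pixels"].astype(float))],PLANE,[633.8,-249.5,.11]); print(r)
        q=r[0]; plan([q[0],q[1],-6.5],q[2]); break
E
python3 up.py
```

```text
(array([ 6.34176945e+02, -2.49319081e+02,  1.06727162e-01]), np.float64(0.038629924041688746))
t 27.85 pos [ 634.2 -249.6  115.5] tilt 0.0021 F [ 0.4 -0.1  0.2] M [-0.034 -0.05  -0.043] w 56.4 g 0.0 q [-0.39  0.58  1.54 -0.    1.02 -0.51]
shift [0.008 0.009 4.88 ]
turn 0.096
```

Emit:
move_arm(
  steps=[
    [[0,0,0.8],0,0.36],
    [[0,0,0.8],0,0.36],
    [[0,0,0.8],0,0.36],
    [[0,0,0.8],0,0.36],
    [[0,0,0.6],0,0.36],
    [[0,0,0.5],0,0.36],
    [[0,0,0.4],0,0.36],
    [[0,0,0.18],0,0.36],
    [[0,0,0],0,0.36],
    [[0,0,0],0,0.7],
    [[0,0,0],0,0.7],
    [[0,0,0],0,0.7],
    [[0,0,0],0,0.7],
    [[0,0,0],0,0.7],
    [[0,0,0],0,0.8],
  ],
)

```text
t: 29.1
ee_pos: [635.5, -250.1, -4.2]
orientation: [2.09, 2.344, 0.001]
ft_force: [-0.4, 0.3, 5.5]
width: 33.7
grasp_force: 30.0
```

Gripped: 33.7 mm width at 30 N. Lift and carry to above the bed.

Emit:
move_arm(
  steps=[
    [[0,0,-0.3],0,0.8],
    [[0,0,-0.7],0,0.8],
    [[0,0,-0.9],0,0.8],
    [[0,0,-0.9],0,0.8],
    [[0,0,0],0,0.8],
  ],
)

```text
t: 29.52
ee_pos: [637.7, -251.0, 69.6]
orientation: [2.087, 2.34, 0.004]
ft_force: [1.9, -0.2, -0.7]
width: 33.8
grasp_force: 30.0
```

```bash
python3 -c "
from h import *
plan([603.3,46.9,65],.2307)"
```

```text
t 29.52 pos [ 637.7 -251.    69.6] tilt 0.0067 F [ 1.9 -0.2 -0.7] M [-0.065 -0.132  0.037] w 33.8 g 29.98227059841156 q [-0.39  0.64  1.56  0.    0.94 -0.51]
shift [ 1.1996e+01 -9.0000e-03  1.4400e-01]
turn -1.336
```

Emit:
move_arm(
  steps=[
    [[0.4,0,0],0,0.8],
    [[0.8,0,0],0,0.8],
    [[0.9,0,0],0,0.8],
    [[0.9,0,0],0,0.8],
    [[0.9,0,0],0,0.8],
    [[0.9,0,0],0,0.8],
    [[0.9,0,0],0,0.8],
    [[0.9,0,0],0,0.8],
    [[0.9,0,0],0,0.8],
    [[0.9,0,0],0,0.8],
    [[0.9,0,0],0,0.8],
    [[0.9,0,0],0,0.8],
    [[0.9,0,0],0,0.8],
    [[0.6,0,0],0,0.8],
    [[0.3,0,0],0,0.8],
    [[0,0,0],-0.67,0.8],
    [[0,0,0],-0.67,0.8],
    [[0,0,0],0,0.8],
    [[0,0,0],0,0.8],
  ],
)

```text
t: 31.1
ee_pos: [600.4, 47.8, 64.4]
orientation: [-1.953, -2.46, 0.001]
ft_force: [-0.6, 0.2, -0.7]
width: 33.8
grasp_force: 30.0
```

Run:
```python
from h import *
a=cam("wrist")
print([(round(d["p"],2),np.round(d["rect"]).tolist()) for d in cams.boxes_of("wrist","clamp")])
for t in("well","knob_top","pad"):
    for d in cams.cut_out("wrist",t)[:2]: print(t,round(d["p"],2),np.round(d["rect"]).tolist(),unproj(a,d["rect"][:2],{"well":38,"knob_top":32,"pad":28}[t]).round(1))
cl=np.array([535.1,30.9]); y=3.372
for n in("wrist",):
    o=ctrl.get_obs(); M=R.from_rotvec(o["orientation"]).as_matrix()
    for d in cams.cut_out(n,"plane"):
        p=np.array(o["ee_pos"]); g=unproj(a,d["rect"][:2],p[2]+45)
        print("pl",round(d["p"],2),np.round(d["rect"]),g.round(1))
        if np.hypot(*(g-p)[:2])<30: print(fit([(a,d["pixels"].astype(float))],PLANE,[p[0],p[1],.23],z=p[2]+4.2))
plan([603.3,46.9,10],.2307)
```

```text
[(0.91, [206.0, 248.0, 408.0, 174.0])]
well 0.78 [100.0, 252.0, 199.0, 173.0] [466.5  18.5  38. ]
knob_top 0.86 [113.0, 250.0, 56.0, 42.0] [471.5  18.8  32. ]
pad 0.55 [276.0, 216.0, 2.0, 7.0] [568.4  63.5  28. ]
pl 0.66 [320. 271.  79. 164.] [597.   62.6 109.8]
(array([5.99367607e+02, 4.84078529e+01, 2.22578734e-01]), np.float64(0.2986162945302829))
pl 0.62 [ 63. 447.  50.  13.] [494.4 -55.9 109.8]
t 31.4 pos [600.7  47.9  64.8] tilt 0.0001 F [ 0.1 -0.4 -1.9] M [-0.001 -0.104  0.009] w 33.6 g 29.98233675956726 q [ 0.06  0.55  1.75  0.    0.84 -0.17]
shift [-0.063  0.091  2.193]
turn -0.006
```

Run:
```python
from h import *
a=cam("wrist"); d=cams.cut_out("wrist","clamp")[0]; m=d["pixels"].astype(float)
W=np.zeros((480,640)); W[:315,:250]=1; W[:315,385:]=1
f=lambda q:(np.abs(sil(a,q,CLAMP)-m)*W).sum()/m.sum()
for b in ([535.1,30.9,3.372],[538,34,3.36]):
    b=np.array(b)
    for k in range(3):
        r=minimize(f,b,method="Nelder-Mead",options=dict(initial_simplex=b+np.array([[0,0,0],[6,0,0],[0,6,0],[0,0,.05]])/(k+1),xatol=.02,fatol=1e-5)); b=r.x
    print(b,r.fun,f([535.1,30.9,3.372]))
print([(int(r),np.flatnonzero(m[r])[[0,-1]].tolist()) for r in range(160,340,12) if m[r].any()])
```

```text
[535.25500014  31.2000573    3.37298405] 0.015333065957524716 0.016829178364358294
[535.25508156  31.20516362   3.37285145] 0.015333065957524716 0.016829178364358294
[(172, [2, 406]), (184, [4, 405]), (196, [7, 405]), (208, [10, 404]), (220, [12, 404]), (232, [15, 403]), (244, [18, 403]), (256, [20, 401]), (268, [23, 401]), (280, [26, 400]), (292, [28, 400]), (304, [31, 399]), (316, [34, 239]), (328, [36, 110])]
```

The clamp fit from the wrist agrees with the others within 0.4 mm. Lower it.

Emit:
move_arm(
  steps=[
    [[-0.06,0.1,0.2],0,0.8],
    [[0,0,0.5],0,0.8],
    [[0,0,0.5],0,0.8],
    [[0,0,0.4],0,0.8],
    [[0,0,0.3],0,0.8],
    [[0,0,0.15],0,0.8],
    [[0,0,0.08],0,0.8],
    [[0,0,0.04],0,0.8],
    [[0,0,0.04],0,0.8],
    [[0,0,0],0,0.8],
    [[0,0,0],0,0.8],
  ],
)

```text
t: 32.42
ee_pos: [603.9, 47.3, 10.1]
orientation: [1.95, 2.462, 0.001]
ft_force: [0.1, -0.3, -1.2]
width: 33.6
grasp_force: 30.0
```

Emit:
move_arm(
  steps=[
    [[0,0,0.04],0,0.8],
    [[0,0,0.04],0,0.8],
    [[0,0,0],0,0.8],
  ],
)

```text
t: 32.67
ee_pos: [603.8, 47.3, 7.8]
orientation: [1.95, 2.462, 0.001]
ft_force: [0.3, 0.3, -0.9]
width: 33.5
grasp_force: 30.0
```

Emit:
move_arm(
  steps=[
    [[0,0,0.04],0,0.8],
    [[0,0,0],0,0.8],
  ],
)

```text
t: 32.83
ee_pos: [603.8, 47.3, 7.8]
orientation: [1.95, 2.462, 0.0]
ft_force: [-3.8, 0.4, 9.1]
width: 33.7
grasp_force: 30.0
```

Touched the bed. Let go and rise.

Emit:
move_arm(
  steps=[
    [[0,0,-0.03],0,0.8],
    [[0,0,0],0,0.45],
    [[0,0,0],0,0.45],
    [[0,0,0],0,0.45],
    [[0,0,0],0,0.45],
    [[0,0,0],0,0.45],
    [[0,0,-0.6],0,0.45],
    [[0,0,-0.9],0,0.45],
    [[0,0,-0.9],0,0.5],
    [[0,0,-0.5],0,0.55],
    [[0,0,0],0,0.55],
  ],
)

```text
t: 33.75
ee_pos: [605.7, 47.4, 82.7]
orientation: [1.948, 2.46, 0.005]
ft_force: [1.1, 0.7, 0.1]
width: 39.7
grasp_force: 0.0
```

Run:
```python
from h import *
plan([467.1,15.2,30])
V=[]
for n in("wrist","scene"):
    a=cam(n)
    for d in cams.cut_out(n,"plane"):
        g=unproj(a,d["rect"][:2],45)
        if np.hypot(g[0]-603,g[1]-47)<40:
            print(n,d["p"],fit([(a,d["pixels"].astype(float))],PLANE,[603.4,47.2,.23],z=12)); break
```

```text
t 33.75 pos [605.7  47.4  82.7] tilt 0.0051 F [1.1 0.7 0.1] M [-0.014 -0.131 -0.087] w 39.7 g 0.0 q [ 0.06  0.53  1.74  0.    0.87 -0.17]
shift [ 0.018 -5.702  2.079]
wrist 0.64 (array([6.02714656e+02, 4.80442516e+01, 2.25269592e-01]), np.float64(0.0418077980966551))
scene 0.91 (array([6.01895190e+02, 4.79360149e+01, 2.77351095e-01]), np.float64(0.11136238512683691))
```

The plane is in place on the bed. Now I'll go over the knob, winding the wrist back so one grip can cover the whole turn.

Emit:
move_arm(
  steps=[
    [[0,-0.8,0],0,0.6],
    [[0,-0.95,0],0,0.6],
    [[0,-0.95,0],0,0.6],
    [[0,-0.95,0],0,0.6],
    [[0,-0.95,0],0,0.6],
    [[0,-0.8,0],0,0.6],
    [[0,-0.3,0],0,0.6],
  ],
)

```text
t: 34.53
ee_pos: [460.6, 14.2, 78.5]
orientation: [-1.948, -2.459, 0.005]
ft_force: [0.3, -0.3, -0.2]
width: 35.4
grasp_force: 0.0
```

Emit:
move_arm(
  steps=[
    [[0,0,0],-1,0.6],
    [[0,0,0],-1,0.6],
    [[0,0,0],-1,0.6],
    [[0,0,0],-1,0.6],
    [[0,0,0],-1,0.6],
    [[0,0,0],-1,0.6],
    [[0,0,0],-1,0.6],
    [[0,0,0],-1,0.6],
    [[0,0,0],-1,0.6],
    [[0,0,0],-1,0.6],
    [[0,0,0],-1,0.6],
    [[0,0,0],-1,0.6],
    [[0,0,0],-1,0.6],
    [[0,0,0],-1,0.6],
    [[0,0,0],-1,0.6],
    [[0,0,0],-1,0.6],
    [[0,0,0],-1,0.6],
    [[0,0,0],-1,0.6],
  ],
)

```text
t: 36.03
ee_pos: [465.2, 14.7, 79.2]
orientation: [0.369, -3.119, -0.0]
ft_force: [-0.7, 0.1, -0.7]
width: 34.8
grasp_force: 0.0
```

Run:
```python
from h import *
plan([467.1,15.2,-23.5])
a=cam("wrist")
for d in cams.cut_out("wrist","knob_top")[:3]:
    m=d["pixels"]; print(round(d["p"],2),np.round(d["rect"]))
    th=np.linspace(0,6.28,40); C=np.vstack([np.c_[13*np.cos(th),13*np.sin(th),z+0*th] for z in(10,32)])
    f=lambda q:np.abs(sil(a,[q[0],q[1],0],[C])-m).sum()
    r=minimize(f,[467,15],method="Nelder-Mead",options=dict(initial_simplex=[[467,15],[473,15],[467,21]],xatol=.05,fatol=.1)); print(r.x,r.fun/m.sum())
```

```text
t 36.03 pos [465.2  14.7  79.2] tilt 0.0007 F [-0.7  0.1 -0.7] M [ 0.073 -0.143 -0.004] w 34.8 g 0.0 q [ 0.01  0.36  2.05  0.    0.73 -1.8 ]
shift [-0.081  0.     4.108]
0.69 [319. 246.  36.  46.]
[466.95590511  15.21035939] 0.05724944270051409
```

The knob fit agrees exactly. Descend and grip.

Emit:
move_arm(
  steps=[
    [[-0.08,0,0.4],0,0.6],
    [[0,0,0.8],0,0.6],
    [[0,0,0.8],0,0.6],
    [[0,0,0.7],0,0.6],
    [[0,0,0.6],0,0.6],
    [[0,0,0.4],0,0.6],
    [[0,0,0.25],0,0.6],
    [[0,0,0.12],0,0.6],
    [[0,0,0],0,0.6],
    [[0,0,0],0,0.6],
    [[0,0,0],0,1],
    [[0,0,0],0,1],
    [[0,0,0],0,1],
    [[0,0,0],0,1],
    [[0,0,0],0,1],
  ],
)

```text
t: 37.38
ee_pos: [467.2, 15.7, -21.2]
orientation: [-0.361, 3.119, 0.001]
ft_force: [-0.4, 5.9, 1.6]
width: 25.1
grasp_force: 30.0
```

```bash
python3 -c "
from h import *
plan([467,15.2,-23.5])"
```

```text
t 37.38 pos [467.2  15.7 -21.2] tilt 0.0014 F [-0.4  5.9  1.6] M [ 1.134 -0.021 -0.045] w 25.1 g 29.99858647584915 q [ 0.01  0.57  2.07  0.    0.5  -1.79]
shift [ 0.013 -0.019  0.093]
```

Emit:
move_arm(
  steps=[
    [[0,0,0],0.5,1],
    [[0,0,0],1,1],
    [[0,0,0],1,1],
    [[0,0,0],1,1],
    [[0,0,0],1,1],
    [[0,0,0],1,1],
    [[0,0,0],1,1],
    [[0,0,0],1,1],
    [[0,0,0],1,1],
    [[0,0,0],0.5,1],
  ],
)

```text
t: 38.22
ee_pos: [467.3, 16.1, -21.2]
orientation: [0.866, 3.019, 0.002]
ft_force: [-0.5, 10.3, 1.8]
width: 25.5
grasp_force: 30.0
```

```bash
cat > m.py <<'E'
from workcell import ctrl
import numpy as np
o=ctrl.get_obs(); q=o["qpos"]
print(round(o["t"],2),"M",np.round(o["moment"],3),"F",np.round(o["ft_force"],1),"tau6",round(o["joint_torque"][5],3),"yawturn",round(q[5]-q[0]+1.80,3),"w",round(o["width"],1),round(o["grasp_force"],1))
E
python3 m.py
```

```text
38.22 M [ 1.798 -0.1    0.211] F [-0.5 10.3  1.8] tau6 0.1 yawturn 0.786 w 25.5 30.0
```

Emit:
move_arm(
  steps=[
    [[0,0,0],0.5,1],
    [[0,0,0],0.5,1],
  ],
)

```text
t: 38.38
ee_pos: [467.3, 16.2, -21.2]
orientation: [0.993, 2.979, 0.002]
ft_force: [0.3, 11.0, 1.4]
width: 25.4
grasp_force: 30.0
```

```bash
python3 m.py
```

```text
38.38 M [ 1.735 -0.017  0.213] F [ 0.3 11.   1.4] tau6 -0.469 yawturn 0.871 w 25.4 30.0
```

Free-turning moment is about 0.21 N m. Continue in steps that stay safe.

Emit:
move_arm(
  steps=[
    [[0,0,0],0.5,1],
    [[0,0,0],0.5,1],
    [[0,0,0],0.5,1],
    [[0,0,0],0.5,1],
  ],
)

```text
t: 38.72
ee_pos: [467.4, 16.3, -21.2]
orientation: [1.249, 2.881, 0.003]
ft_force: [0.1, 11.1, 1.4]
width: 25.3
grasp_force: 30.0
```

```bash
python3 m.py
```

```text
38.72 M [ 1.837 -0.078  0.226] F [ 0.1 11.1  1.4] tau6 -0.477 yawturn 1.045 w 25.3 30.0
```

Emit:
move_arm(
  steps=[
    [[0,0,0],0.5,1],
    [[0,0,0],0.5,1],
  ],
)

```text
t: 38.88
ee_pos: [467.4, 16.3, -21.2]
orientation: [1.374, 2.824, 0.003]
ft_force: [-0.4, 11.3, 0.7]
width: 25.1
grasp_force: 30.0
```

```bash
python3 m.py
```

```text
38.88 M [ 1.881 -0.073  0.19 ] F [-0.4 11.3  0.7] tau6 -0.478 yawturn 1.133 w 25.1 30.0
```

Emit:
move_arm(
  steps=[
    [[0.03,0.025,0],0.5,1],
    [[0,0,0],0.5,1],
    [[0,0,0],0.5,1],
    [[0,0,0],0.5,1],
  ],
)

```text
t: 39.22
ee_pos: [467.5, 16.4, -21.2]
orientation: [1.614, 2.694, 0.002]
ft_force: [-0.9, 4.1, 0.6]
width: 25.3
grasp_force: 30.0
```

```bash
python3 m.py
```

```text
39.22 M [ 0.598 -0.176  0.23 ] F [-0.9  4.1  0.6] tau6 -0.48 yawturn 1.308 w 25.3 30.0
```

Emit:
move_arm(
  steps=[
    [[0,0,0],0.5,1],
    [[0,0,0],0.5,1],
  ],
)

```text
t: 39.38
ee_pos: [467.5, 16.5, -21.2]
orientation: [1.73, 2.621, 0.002]
ft_force: [0.8, 2.9, 0.7]
width: 25.1
grasp_force: 30.0
```

```bash
python3 m.py
```

```text
39.38 M [ 0.655 -0.106  0.154] F [0.8 2.9 0.7] tau6 -0.481 yawturn 1.396 w 25.1 30.0
```

Emit:
move_arm(
  steps=[
    [[0,0,0],0.5,1],
    [[0,0,0],0.5,1],
  ],
)

```text
t: 39.55
ee_pos: [467.6, 16.5, -21.1]
orientation: [1.843, 2.543, 0.002]
ft_force: [1.4, 4.1, -0.6]
width: 25.6
grasp_force: 30.0
```

```bash
python3 m.py
```

```text
39.55 M [ 0.672 -0.162  0.257] F [ 1.4  4.1 -0.6] tau6 -0.481 yawturn 1.483 w 25.6 30.0
```

Emit:
move_arm(
  steps=[
    [[0,0,0],0.5,1],
    [[0,0,0],0.5,1],
  ],
)

```text
t: 39.72
ee_pos: [467.6, 16.5, -21.2]
orientation: [1.952, 2.46, 0.002]
ft_force: [0.9, 3.2, 0.0]
width: 25.4
grasp_force: 30.0
```

```bash
python3 m.py
```

```text
39.72 M [ 0.732 -0.102  0.193] F [0.9 3.2 0. ] tau6 -0.481 yawturn 1.57 w 25.4 30.0
```

Joint-6 torque is much less noisy than the measured moment (steady at -0.48), so I'll use it to feel the rise.

Emit:
move_arm(
  steps=[
    [[0,0,0],0.5,1],
    [[0,0,0],0.5,1],
  ],
)

```text
t: 39.88
ee_pos: [467.7, 16.5, -21.2]
orientation: [2.057, 2.372, 0.003]
ft_force: [1.6, 4.8, 0.6]
width: 25.5
grasp_force: 30.0
```

```bash
python3 m.py
```

```text
39.88 M [ 0.726 -0.17   0.208] F [1.6 4.8 0.6] tau6 -0.481 yawturn 1.657 w 25.5 30.0
```

Emit:
move_arm(
  steps=[
    [[0,0,0],0.5,1],
    [[0,0,0],0.5,1],
  ],
)

```text
t: 40.05
ee_pos: [467.8, 16.5, -21.2]
orientation: [2.159, 2.28, 0.003]
ft_force: [1.0, 5.1, -0.1]
width: 24.8
grasp_force: 30.0
```

```bash
python3 m.py
```

```text
40.05 M [ 0.649 -0.119  0.261] F [ 1.   5.1 -0.1] tau6 -0.481 yawturn 1.745 w 24.8 30.0
```

Emit:
move_arm(
  steps=[
    [[0,0,0],0.5,1],
    [[0,0,0],0.5,1],
  ],
)

```text
t: 40.22
ee_pos: [467.8, 16.5, -21.1]
orientation: [2.256, 2.184, 0.003]
ft_force: [0.8, 4.8, -0.6]
width: 25.2
grasp_force: 30.0
```

```bash
python3 m.py
```

```text
40.22 M [ 0.693 -0.212  0.235] F [ 0.8  4.8 -0.6] tau6 -0.481 yawturn 1.832 w 25.2 30.0
```

Emit:
move_arm(
  steps=[
    [[0,0,0],0.5,1],
    [[0,0,0],0.5,1],
  ],
)

```text
t: 40.38
ee_pos: [467.9, 16.5, -21.2]
orientation: [2.349, 2.084, 0.003]
ft_force: [1.4, 5.0, -0.4]
width: 25.4
grasp_force: 30.0
```

```bash
python3 m.py
```

```text
40.38 M [ 0.648 -0.187  0.2  ] F [ 1.4  5.  -0.4] tau6 -0.482 yawturn 1.919 w 25.4 30.0
```

Emit:
move_arm(
  steps=[
    [[0,0,0],0.5,1],
    [[0,0,0],0.5,1],
  ],
)

```text
t: 40.55
ee_pos: [468.0, 16.5, -21.1]
orientation: [2.438, 1.979, 0.003]
ft_force: [1.0, 3.8, -0.6]
width: 25.4
grasp_force: 30.0
```

```bash
python3 m.py
```

```text
40.55 M [ 0.743 -0.202  0.214] F [ 1.   3.8 -0.6] tau6 -0.444 yawturn 2.006 w 25.4 30.0
```

Emit:
move_arm(
  steps=[
    [[0,0,0],0.5,1],
    [[0,0,0],0.5,1],
  ],
)

```text
t: 40.72
ee_pos: [468.0, 16.5, -21.1]
orientation: [2.522, 1.871, 0.003]
ft_force: [2.0, 5.1, -2.1]
width: 25.1
grasp_force: 30.0
```

```bash
python3 m.py
```

```text
40.72 M [ 0.765 -0.199  0.295] F [ 2.   5.1 -2.1] tau6 -0.393 yawturn 2.094 w 25.1 30.0
```

The moment has risen by 0.085 N m (about 11 N), and joint 6 agrees. Half a unit more.

Emit:
move_arm(
  steps=[
    [[0,0,0],0.25,1],
    [[0,0,0],0.2,1],
    [[0,0,0],0,1],
  ],
)

```text
t: 40.97
ee_pos: [468.0, 16.5, -21.2]
orientation: [2.557, 1.823, 0.003]
ft_force: [1.8, 4.6, 1.2]
width: 25.3
grasp_force: 30.0
```

```bash
python3 m.py
```

```text
40.97 M [ 0.932 -0.191  0.197] F [1.8 4.6 1.2] tau6 0.487 yawturn 2.131 w 25.3 30.0
```

About 14 N. Let go and rise.

Emit:
move_arm(
  steps=[
    [[0,0,0],0,0.6],
    [[0,0,0],0,0.6],
    [[0,0,0],0,0.6],
    [[0,0,0],0,0.6],
    [[0,0,-0.4],0,0.6],
    [[0,0,-0.8],0,0.6],
    [[0,0,-0.8],0,0.6],
    [[0,0,-0.8],0,0.6],
    [[0,0,-0.8],0,0.6],
    [[0,0,0],0,0.6],
    [[0,0,0],0,0.6],
  ],
)

```text
t: 41.88
ee_pos: [467.6, 16.0, 69.4]
orientation: [2.556, 1.823, 0.004]
ft_force: [0.1, 0.2, -0.4]
width: 35.2
grasp_force: 0.0
```

```bash
python3 m.py
python3 - <<'E'
from h import *
b=np.array([603.4,47.2]); u=np.array([np.cos(3.373),np.sin(3.373)])
for n in("scene","wrist"):
    a=cam(n)
    for d in cams.cut_out(n,"plane"):
        g=unproj(a,d["rect"][:2],45)
        if np.hypot(g[0]-608,g[1]-47)<40:
            q,e=fit([(a,d["pixels"].astype(float))],PLANE,[608,47.2,.23],z=12); print(n,d["p"],q,e,"bed x,y",(q[:2]-b)@u,(q[:2]-b)@[-u[1],u[0]]); break
E
```

```text
41.88 M [-0.071 -0.037 -0.046] F [ 0.1  0.2 -0.4] tau6 0.001 yawturn 2.132 w 35.2 0.0
scene 0.64 [6.12228956e+02 4.93575347e+01 2.25638839e-01] 0.09507713745396633 bed x,y -9.088441420286609 -0.0751250646408379
wrist 0.78 [6.13495034e+02 5.07060475e+01 2.40408255e-01] 0.11479700107931924 bed x,y -10.630050104624427 -1.0973207600099895
```

The plane is upright, in line, and held about 10 mm towards the stop. Handing in.

```bash
python3 -c "
from workcell import ctrl
print(ctrl.close_job())"
```

```text
the job is handed in; nothing more can be done
None
```

The plane is clamped sole down on the bed at about 14 N by feel and let go, and the job was handed in at about 42 s with no verdict returned; an early missed grip (real finger tips 36.5 mm above the reported TCP) knocked it onto its side, and I tipped it upright before placing it.

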